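# Refill the nut hopper

## Task

Refill the green nut hopper: clear the sealed cartons off its lid and stack them squarely, right way up, in one column on the carton that already stands on the bench, open the lid, and tip all the nuts from the scoop pan into the hopper. Then set the empty pan down upright on the bench and shut the lid fully, and leave the oil can, tape measure and spanner where they are.

Things in the scene. Friction and masses are not known exactly. Their poses are not given: they have to be found in the camera images.
- hopper: green sheet-steel gravity-feed hopper fixed to the bench; origin on the bench under the centre of its upper box, x to its back, y to its left, z up. Upper box 220 (x) x 180 (y) mm outside, 3 mm walls, rim 120 mm above the bench. Inside, a sheet-steel floor slopes down from the back (95 mm high) through an opening under the front wall into an open pick trough, which reaches to x = -166 mm, with a lip 40 mm high. Nuts count as in the hopper anywhere inside the box or trough
- hopper_mouth (a point): centre of the hopper's top opening (214 x 174 mm inside), level with the rim
- lid (a joint): the hopper's lid, hinged along the right side (-y) of the rim and opening to the right, 222 (x) x 178 (y) x 4 mm, its top face 125 mm above the bench when shut: 0 = shut, 1.57 = upright, stop at 1.85 rad. 0.3 kg; the stiff hinge (0.42 N m) lets it stay wherever it is left
- lid_handle (a point): middle of the lid's pull handle, a round bar 10 mm thick and 80 mm long, parallel to the hinge, lying in the plane of the lid 38 mm beyond its left edge, free on all sides between its two end arms; 216 mm from the hinge line; it moves with the lid
- lid_hinge (a point): middle of the lid's hinge line, which runs along the hopper's x; 85 mm to the right of the hopper's centre, 120 mm above the bench
- carton_base_center (a point): sealed brown cardboard carton, 66 (its x) x 60 (its y) x 40 mm high, 0.2 kg, tape along its x; the point is its centre, 20 mm above its underside; axes along its sides, z up. This one already stands on the bench and is the bottom of the stack
- carton_1_center (a point): sealed brown cardboard carton, 66 (its x) x 60 (its y) x 40 mm high, 0.2 kg, tape along its x; the point is its centre, 20 mm above its underside; axes along its sides, z up. Stands on the hopper's lid at the start; may be absent
- carton_2_center (a point): sealed brown cardboard carton, 66 (its x) x 60 (its y) x 40 mm high, 0.2 kg, tape along its x; the point is its centre, 20 mm above its underside; axes along its sides, z up. Stands on the hopper's lid at the start; may be absent
- carton_3_center (a point): sealed brown cardboard carton, 66 (its x) x 60 (its y) x 40 mm high, 0.2 kg, tape along its x; the point is its centre, 20 mm above its underside; axes along its sides, z up. Stands on the hopper's lid at the start; may be absent
- carton_4_center (a point): sealed brown cardboard carton, 66 (its x) x 60 (its y) x 40 mm high, 0.2 kg, tape along its x; the point is its centre, 20 mm above its underside; axes along its sides, z up. Stands on the hopper's lid at the start; may be absent
- pan: steel scoop pan, loose, 0.28 kg: origin on its underside, z up, x towards its grip. Flat floor 3 mm thick from x = -35 to 65 mm; in front of it a shallow lip ramps up to the pouring edge at x = -85 mm, 22 mm high; side walls 116 mm apart outside, 40 mm high
- pan_grip (a point): centre of the pan's upright rubber-coated grip plate, 12 mm thick (pan x), 50 mm wide (pan y), from 44 to 90 mm above the pan's underside, at pan x = 68 mm; the point is 70 mm above the underside
- pan_lip (a point): middle of the pan's pouring edge (pan x = -83 mm, 22 mm up)
- hexnut_a_center (a point): loose steel hex nut, 24 mm across flats, 27 mm across corners, 12 mm thick; the point is its centre. In the pan at the start; may be absent
- hexnut_b_center (a point): loose steel hex nut, 24 mm across flats, 27 mm across corners, 12 mm thick; the point is its centre. In the pan at the start; may be absent
- hexnut_c_center (a point): loose steel hex nut, 24 mm across flats, 27 mm across corners, 12 mm thick; the point is its centre. In the pan at the start; may be absent
- hexnut_d_center (a point): loose steel hex nut, 24 mm across flats, 27 mm across corners, 12 mm thick; the point is its centre. In the pan at the start; may be absent
- hexnut_e_center (a point): loose steel hex nut, 24 mm across flats, 27 mm across corners, 12 mm thick; the point is its centre. In the pan at the start; may be absent
- hexnut_f_center (a point): loose steel hex nut, 24 mm across flats, 27 mm across corners, 12 mm thick; the point is its centre. In the pan at the start; may be absent
- oilcan: bystander: green oil can, 70 mm across, 160 mm tall, origin under its centre
- measure: bystander: yellow tape measure, 35 x 80 x 69 mm, origin under its centre
- spanner: bystander: combination spanner lying flat, 201 x 34 x 7 mm, origin under its centre

How it is judged:
By the outcome, as a careful person would: the job done as asked, in the order asked, and still so for the second after the job is handed in, with the robot touching nothing.
Of carton_1, carton_2, carton_3, carton_4 only 2 to 4 are there at a start; the rules pass over those that are not, and their reading is None.
Of hexnut_a, hexnut_b, hexnut_c, hexnut_d, hexnut_e, hexnut_f only 4 to 6 are there at a start; the rules pass over those that are not, and their reading is None.
At some moment in a run one of pan may be knocked a few centimetres aside while the robot is not near it.
Once in a run the grip may slacken for a moment while it holds something.
It also fails if it takes over 210 s, if anything falls off the work surface, if the arm or the gripper's body presses on something with over 40 N, if the wrist force passes 120 N, or if a joint passes its speed limit or range.

## Robot

A 7-joint arm with a two-finger parallel gripper is mounted at the origin on a cart in front of the work surface, level with it; the furniture and walls round the work are solid. World frame = base frame: x ahead of the robot, y to its left, z up, the work surface at z = 0. Lengths are in mm, angles in rad, forces in N, time in s.
With the tool pointing down it reaches from about 400 to 875 mm from the base axis. Payload 4.4 kg.
Tool frame: the origin (TCP) lies at the very end of the fingers, on their centre line; the grasp point (between the pads) lies ctrl.grip_depth behind it (ctrl.grip_depth is the distance from the TCP to the grasp point, in mm); y points along the fingers, x is the direction in which the jaws open and shut, and the axes are right-handed (so a half turn about y gives the same grasp; the last joint's range is limited). The gripper opens to 85 mm and grips with 20 to 120 N. Pads are 22 mm wide; open, the fingers measure 114 mm over their backs; the gripper's body (76 mm by 85 mm) begins 54 mm behind the grasp point. The pads swing forward as they close: fully open they stand 13 mm farther back than shut.
Start: joints at [-0.066, 0.628, 0.038, 1.517, -0.027, 0.996, -0.02], TCP at [650.014, 0.027, 231.313] pointing down, gripper open.
Joint ranges: [-3.06, 3.06], [-0.37, 2.12], [-1.25, 1.32], [0.18, 2.47], [-1.1, 4.24], [0.23, 1.98], [-2.94, 2.94]. Speed limits (rad/s): [2.57, 2.57, 3.14, 3.14, 3.14, 3.14, 3.14].

## Interface

Orientations are given as [roll, pitch, yaw] about the fixed x, y, z axes, in that order (R = Rz(yaw) Ry(pitch) Rx(roll)).
In Python, from cell import ctrl gives the robot as it stands.
- The arm moves only by the tool apply_moves, never from a script. Its argument "motion" is a list of rows, each a list of 5 numbers: the shift along the tool's x, y, z in cm, then the turn about the tool's y in rad, then the finger opening in cm, from 0 to 8.54. In form: [[tx, ty, tz, roll, hand], ...]. A call has 1 to 20 rows; each row is the pose to reach, as a shift and turn from the pose commanded when the call began, along the tool's axes at that moment; what a row does not reach only later rows make up. A row lasts 1/8 s, in which the tool goes at most 62.5 mm and 10.7 degrees, less where a joint would pass 70% of its speed; a pose out of reach is approached as far as the arm can. A call with a gripper value outside its range is refused whole. The fingers move at their own pace and stop on an object; the grip force is fixed at half the most. Time passes only in rows, so rows that repeat a pose let the fingers close. It gives the time, the measured TCP pose, the force and the opening at its end, in the units of the state.
- ctrl.read_state(): the state, without advancing time (a new reading comes with each control period).
- ctrl.get_image(name): name is "scene" or "side" or "wrist"; returns a dict with "image" (480x640x3 uint8, red, green, blue), "vfov" (degrees; the focal length in pixels is half the picture's height over the tangent of half this angle, whatever the lens; pixels are square), "cx", "cy" (the principal point, pixels), "k1" (the pictures are not rectified: a ray, as slopes to the right and down, at radius r is drawn at 1 + k1 r^2 times it, then the intrinsics apply), "extrinsics" (4x4, takes a point from world to camera coordinates); the wrist camera has in their place "tool_from_camera" (4x4, takes a point from camera to tool coordinates, whose origin is the TCP and whose axes are the tool frame's). Camera axes: x right, y up, looking along -z (the intrinsics and any distortion apply to the point x, -y, -z); pixel columns grow to the right and rows downward; lengths in mm; the calibration is good to about 2 mm. A picture is of the moment at which its call begins: read the wrist's pose just before it. There is no depth.
- ctrl.finish_job(): hands the job in, once; it reports no verdict.
Trained networks look in a picture, given as the dict that the camera call returned (one of the last four; its "shot" number tells which), for a name from the list of things; names that differ only in an ending like _2 or _b are one class to them, and where a whole thing is asked for, a point or a joint stands for the part that bears it (a point fixed in the world has none). Each returns a list of dicts, best first, with "confidence" (0 to 1); they miss things now and then, are a little off and sometimes report something else, mostly with a low value. They report only what shows in the picture. A call takes as long as a camera call.
- ctrl.search_frame(picture, query): "location" ([x, y, z] in mm, in world coordinates, good to about 4 mm: the middle of the surface that is visible of it).
- ctrl.mark_of(picture, query): "location" ([x, y, z] in mm, in world coordinates, good to about 4 mm: a listed point, or the origin of a listed thing).
The state is a dict: "clock": time; "qpos": joint angles; "qd": joint speeds; "tau": joint torques, N m; "eef_pos": TCP position; "tool_rot": TCP orientation; "force": force on the tool from outside, world axes, zero at the start; "torque": the same for the moment, N m; "width": finger opening in mm.
Only numpy, scipy, OpenCV 4.12 (cv2) and the standard library are available. Lean on these libraries where they do the work, as an engineer would, in place of code of your own. Each camera call takes 0.05 s, during which the arm holds its last target.

## Working session

There is one attempt and no reset: what is moved stays moved. The work goes in short steps, Python scripts to look and compute and a tool call to move; the robot and the scene stay as the last step left them, time stands still between calls to the robot, and variables do not carry over. Pictures are saved under pics/ and viewed, and the job is handed in when it is done.

Besides the shell and the picture viewer there is one more tool, called as name([rows], argument=value, ...), one row to a line, values as JSON. apply_moves: Moves the arm, as the interface text tells. Its arguments: {"type":"object","properties":{"motion":{"type":"array","items":{"type":"array","items":{"type":"number"}}}},"required":["motion"]}

```bash
ls; mkdir -p pics; cat > h.py <<'E'
import numpy as np, cv2
from cell import ctrl
from scipy.spatial.transform import Rotation as R
def shot(cam,name=None):
    p=ctrl.get_image(cam)
    if name: cv2.imwrite(f'pics/{name}.png',cv2.cvtColor(p['image'],cv2.COLOR_RGB2BGR))
    return p
E
python3 - <<'E'
from h import *
s=ctrl.read_state(); print(s, ctrl.grip_depth)
for c in ['scene','side','wrist']:
    p=shot(c,c+'0'); print(c,{k:v for k,v in p.items() if k!='image'})
    for q in ['carton_1_center','carton_base_center','pan','pan_grip','pan_lip','hopper','hopper_mouth','lid_handle','lid_hinge','hexnut_a_center','oilcan','measure','spanner']:
        print(q,[(np.round(d['location']).tolist(),round(d['confidence'],2)) for d in ctrl.mark_of(p,q)])
E
```

```text
pics
{'clock': 0.0, 'qpos': array([-0.06581458,  0.62932042,  0.03843734,  1.51837089, -0.02703601,
        0.9962924 , -0.01999562]), 'qd': array([-1.15849368e-03,  3.10892768e-05,  7.18243356e-04, -4.21716303e-04,
       -4.58171060e-04, -1.04106747e-04, -1.16784825e-03]), 'tau': array([-1.11932164e-03, -5.63405585e+01,  1.22606792e+00, -1.93450052e+01,
        1.09587883e-02,  1.05136272e-02, -8.84369996e-06]), 'eef_pos': array([6.49377520e+02, 5.18071399e-02, 2.30404725e+02]), 'tool_rot': array([-1.57078687e+00,  1.87372420e-03,  3.04021216e-06]), 'force': array([-0.79051386, -0.59639663,  0.80991897]), 'torque': array([0.09250801, 0.0296516 , 0.03187386]), 'width': 85.38004911800104} 18.700000000000003
scene {'vfov': 53.140354587846986, 'cx': 319.52815979019203, 'cy': 234.71254029049877, 'k1': -0.04421212170334142, 'extrinsics': array([[-8.31386820e-01, -5.55078543e-01,  2.61489288e-02,
         5.13868285e+02],
       [ 2.33510867e-01, -3.06273917e-01,  9.22859124e-01,
        -2.10883091e+02],
       [-5.04250563e-01,  7.73358972e-01,  3.84248970e-01,
        -7.70661159e+02],
[... 2209 characters left out ...]
15654159e-04, -5.90079706e-04,
         1.18877342e+00],
       [-6.79319931e-04,  2.65742861e-01, -9.64043708e-01,
        -1.42873232e+02],
       [-2.43899307e-04,  9.64043857e-01,  2.65743074e-01,
         6.70002068e+01],
       [ 0.00000000e+00,  0.00000000e+00,  0.00000000e+00,
         1.00000000e+00]]), 'shot': 3}
carton_1_center [([663.0, -9.0, 149.0], 0.92)]
carton_base_center [([667.0, -9.0, 150.0], 0.5)]
pan []
pan_grip []
pan_lip []
hopper [([594.0, -48.0, -1.0], 0.92)]
hopper_mouth [([593.0, -48.0, 119.0], 0.75)]
lid_handle [([608.0, 82.0, 123.0], 0.81)]
lid_hinge []
hexnut_a_center []
oilcan []
measure [([585.0, -131.0, 124.0], 0.66), ([527.0, -78.0, 144.0], 0.37)]
spanner []
```

View pics/scene0.png

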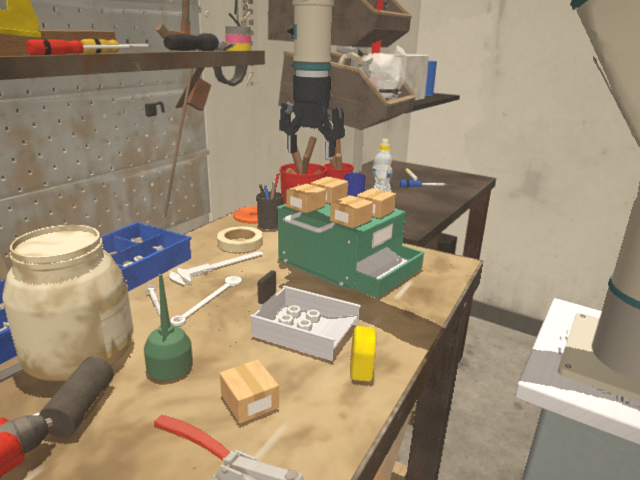

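View pics/side0.png

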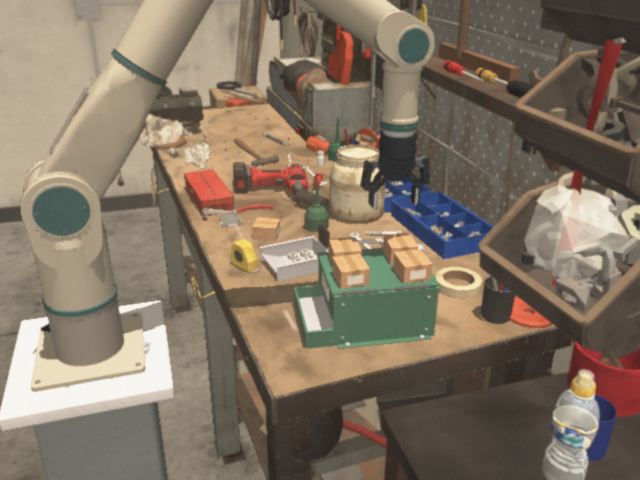

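View pics/wrist0.png

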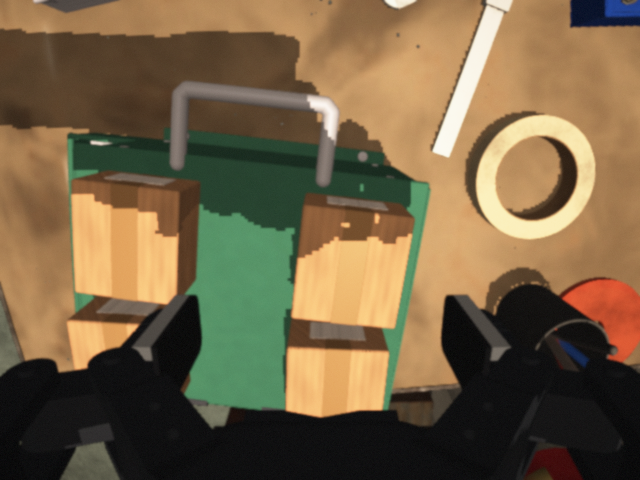

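The scene shows four cartons on the lid, the base carton at about (250,390) in the scene view, and a pan with nuts whose grip points away from the robot. I'll lift to view all the lid cartons.

apply_moves([
  [-5,-10,-6,0,8.5],
  [-5,-10,-6,0,8.5],
  [-5,-10,-6,0,8.5],
  [-5,-10,-6,0,8.5],
  [-5,-10,-6,0,8.5],
])

```text
clock: 2.72
eef_pos: [599.7, -58.6, 329.7]
tool_rot: [-1.57, 0.003, 0.002]
force: [0.7, -0.3, -0.1]
width: 85.1
```

```bash
cat >> h.py <<'E'
def pose(s=None):
    s=s or ctrl.read_state(); T=np.eye(4); T[:3,:3]=R.from_euler('xyz',s['tool_rot']).as_matrix(); T[:3,3]=s['eef_pos']; return T
def cam_world(p,T=None):
    """camera->world 4x4"""
    if 'extrinsics' in p: return np.linalg.inv(p['extrinsics'])
    return T@p['tool_from_camera']
def proj(p,X,C):
    X=np.atleast_2d(X).astype(float); Ci=np.linalg.inv(C)
    c=X@Ci[:3,:3].T+Ci[:3,3]; u=c[:,0]/-c[:,2]; v=-c[:,1]/-c[:,2]
    r2=u*u+v*v; k=1+p['k1']*r2; f=p['image'].shape[0]/2/np.tan(np.radians(p['vfov'])/2)
    return np.stack([p['cx']+f*u*k,p['cy']+f*v*k],1)
def rect(p,C,x0,x1,y0,y1,z,s=2.0):
    """top-down map on plane z: col->x, row-> -y (y up), s px per mm"""
    xs=np.arange(x0,x1,1/s); ys=np.arange(y1,y0,-1/s)
    X,Y=np.meshgrid(xs,ys); P=proj(p,np.stack([X.ravel(),Y.ravel(),np.full(X.size,z)],1),C).astype(np.float32)
    m=P.reshape(X.shape+(2,)); return cv2.remap(p['image'],m[...,0],m[...,1],cv2.INTER_LINEAR)
def save(n,im): cv2.imwrite(f'pics/{n}.png',cv2.cvtColor(im,cv2.COLOR_RGB2BGR))
E
python3 - <<'E'
from h import *
s=ctrl.read_state();T=pose(s); print(s['eef_pos'],s['tool_rot'])
p=shot('wrist','w1'); C=cam_world(p,T)
im=rect(p,C,470,730,-160,80,165,2); save('w1r',im)
print([(np.round(d['location']).tolist(),round(d['confidence'],2)) for q in ['carton_1_center','lid_handle','hopper','lid_hinge'] for d in ctrl.mark_of(p,q)])
E
```

```text
[599.72391702 -58.58656937 329.72403571] [-1.5698415   0.00255029  0.00179215]
[([668.0, -13.0, 146.0], 0.92), ([607.0, 78.0, 120.0], 0.79), ([593.0, -49.0, 0.0], 0.85), ([586.0, -129.0, 125.0], 0.94)]
```

View pics/w1r.png

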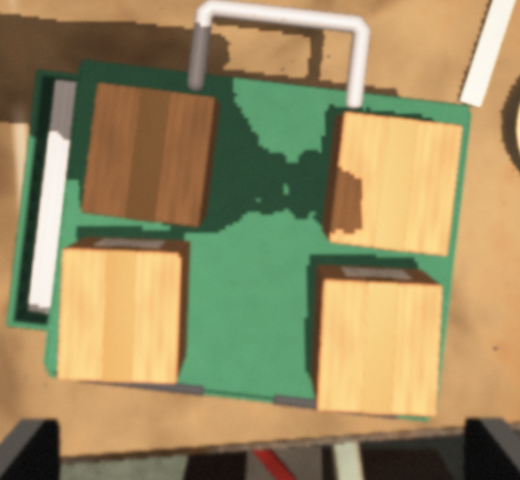

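View pics/w1.png

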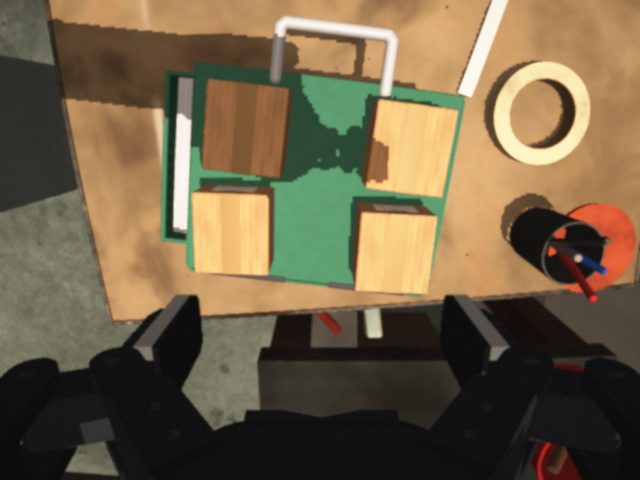

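apply_moves([
  [-11,0,48,0,8.5],
  [-11,0,48,0,8.5],
  [-11,0,48,0,8.5],
  [-11,0,48,0,8.5],
  [-11,0,48,0,8.5],
  [-11,0,48,0,8.5],
  [-11,0,48,0,8.5],
  [-11,0,48,0,8.5],
  [-11,0,48,0,8.5],
  [-11,0,48,0,8.5],
  [-11,0,48,0,8.5],
  [-11,0,48,0,8.5],
])

```text
clock: 4.47
eef_pos: [490.9, 418.6, 331.6]
tool_rot: [-1.571, -0.001, -0.002]
force: [0.9, -0.5, 0.2]
width: 85.0
```

```bash
python3 - <<'E'
from h import *
s=ctrl.read_state();T=pose(s); print(s['eef_pos'],s['tool_rot'],s['qpos'])
p=shot('wrist','w2'); C=cam_world(p,T)
im=rect(p,C,390,530,350,490,40,4); save('w2r',im)
for q in ['carton_base_center','pan','pan_grip','pan_lip','hexnut_a_center','measure','oilcan']:print(q,[(np.round(d['location']).tolist(),round(d['confidence'],2)) for d in ctrl.mark_of(p,q)])
E
```

```text
[490.88988855 418.62943964 331.58613096] [-1.57104356e+00 -5.12281628e-04 -2.36414945e-03] [-0.72843101  0.53883945 -0.03678224  1.39141727  0.02072762  1.21150485
 -0.7696545 ]
carton_base_center [([455.0, 422.0, 22.0], 0.83), ([497.0, 234.0, 5.0], 0.43), ([569.0, 245.0, 71.0], 0.37)]
pan [([499.0, 234.0, 1.0], 0.94), ([367.0, 264.0, -3.0], 0.45), ([455.0, 427.0, 22.0], 0.37)]
pan_grip [([569.0, 245.0, 69.0], 0.72)]
pan_lip [([417.0, 220.0, 21.0], 0.6)]
hexnut_a_center [([501.0, 196.0, 8.0], 0.84), ([521.0, 274.0, 9.0], 0.57), ([500.0, 234.0, 2.0], 0.23)]
measure [([498.0, 232.0, 5.0], 0.54)]
oilcan [([609.0, 439.0, 0.0], 0.91)]
```

View pics/w2r.png

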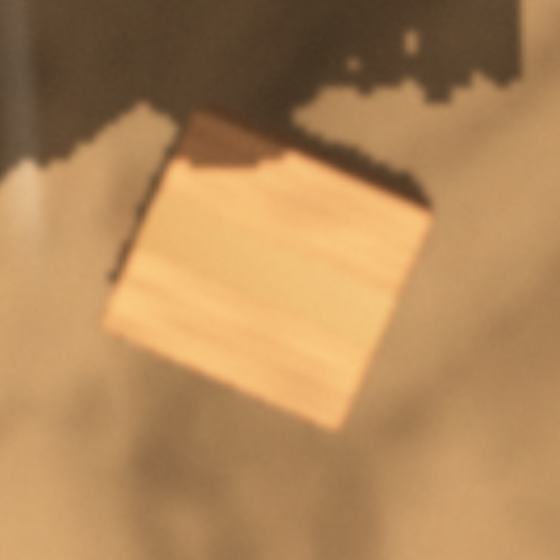

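View pics/w2.png

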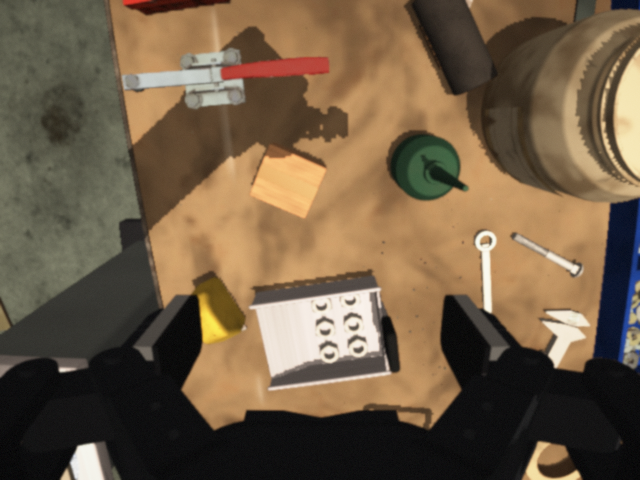

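```bash
cat > pl.py <<'E'
import numpy as np, sys
# usage: pl.py x y z yaw  (commanded start; mm, rad) then targets x y z yaw ...  -> rows
a=list(map(float,sys.argv[1:])); s=a[:4]; 
for i in range(4,len(a),4):
    t=a[i:i+4]; d=np.array(t[:2])-s[:2]; c,n=np.cos(s[3]),np.sin(s[3])
    tx=round((c*d[0]+n*d[1])/10,1); tz=round((-n*d[0]+c*d[1])/10,1); ty=round(-(t[2]-s[2])/10,1); r=round(-(t[3]-s[3]),2)
    D=np.linalg.norm([tx,ty,tz])*10
    print([tx,ty,tz,r],'rows>=%.1f'%max(D/62.5,abs(r)/.187),'cmd->',[round(s[0]+10*(c*tx-n*tz),2),round(s[1]+10*(n*tx+c*tz),2),round(s[2]-10*ty,2),round(s[3]-r,3)])
E
python3 pl.py 490 420 331.3 0  545 2.5 235 -.11 545 2.5 135 -.11
```

```text
[np.float64(5.5), 9.6, np.float64(-41.8), 0.11] rows>=6.9 cmd-> [np.float64(545.0), np.float64(2.0), 235.3, -0.11]
[np.float64(5.5), 19.6, np.float64(-41.8), 0.11] rows>=7.4 cmd-> [np.float64(545.0), np.float64(2.0), 135.3, -0.11]
```

apply_moves([
  [5.5,8,-41.8,0.11,8.5],
  [5.5,8,-41.8,0.11,8.5],
  [5.5,8,-41.8,0.11,8.5],
  [5.5,8,-41.8,0.11,8.5],
  [5.5,8,-41.8,0.11,8.5],
  [5.5,8,-41.8,0.11,8.5],
  [5.5,8,-41.8,0.11,8.5],
  [5.5,8,-41.8,0.11,8.5],
  [5.5,8,-41.8,0.11,8.5],
  [5.5,8,-41.8,0.11,8.5],
  [5.5,13,-41.8,0.11,8.5],
  [5.5,16,-41.8,0.11,8.5],
  [5.5,18,-41.8,0.11,8.5],
  [5.5,19.6,-41.8,0.11,8.5],
  [5.5,19.6,-41.8,0.11,8.5],
  [5.5,19.6,-41.8,0.11,5],
  [5.5,19.6,-41.8,0.11,5],
  [5.5,19.6,-41.8,0.11,5],
  [5.5,19.6,-41.8,0.11,5],
  [5.5,19.6,-41.8,0.11,5],
])

```text
clock: 7.38
eef_pos: [545.2, 2.2, 136.5]
tool_rot: [-1.57, -0.001, -0.11]
force: [-2.6, 1.0, 7.1]
width: 59.0
```

```bash
python3 - <<'E'
from h import *
s=ctrl.read_state();print(s['eef_pos'],s['tool_rot'],s['width'],s['force'])
p=shot('wrist','w3')
E
python3 pl.py 545 2 135.3 -.11 545 2 270 -.11  456.6 422.7 260 1.167 456.6 422.7 50.5 1.167
```

```text
[545.24591459   2.23735048 136.50025347] [-1.57027284e+00 -1.00606276e-03 -1.10008417e-01] 59.00782504063978 [-2.62295843  1.02697264  7.12865176]
[np.float64(0.0), -13.5, np.float64(0.0), -0.0] rows>=2.2 cmd-> [np.float64(545.0), np.float64(2.0), 270.3, -0.11]
[np.float64(-13.4), -12.5, np.float64(40.8), -1.28] rows>=7.2 cmd-> [np.float64(456.6), np.float64(422.24), 260.3, 1.17]
[np.float64(-13.4), 8.5, np.float64(40.8), -1.28] rows>=7.0 cmd-> [np.float64(456.6), np.float64(422.24), 50.3, 1.17]
```

View pics/w3.png

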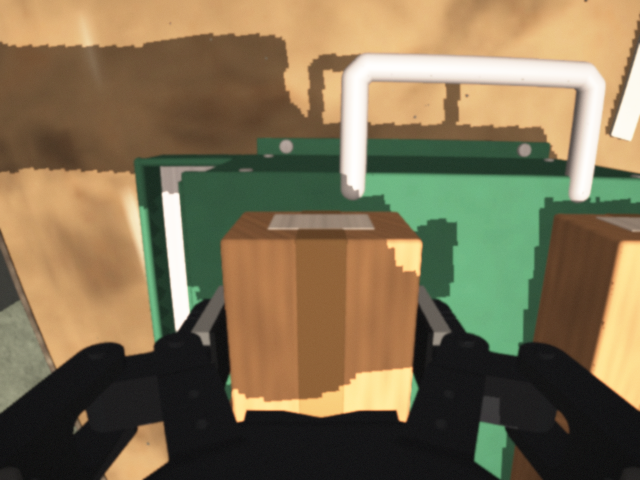

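Carton A is gripped squarely (width 59 mm, carton between pads at about (320,320)).

apply_moves([
  [0,-2,0,0,5],
  [0,-6,0,0,5],
  [0,-12,0,0,5],
  [-2,-13.5,5,-0.15,5],
  [-4,-13.5,10,-0.3,5],
  [-6,-13.5,16,-0.5,5],
  [-8,-13.5,22,-0.7,5],
  [-10,-13.5,28,-0.9,5],
  [-12,-13,34,-1.07,5],
  [-13.4,-12.5,39,-1.2,5],
  [-13.4,-12.5,40.8,-1.28,5],
  [-13.4,-12.5,40.8,-1.28,5],
  [-13.4,-12.5,40.8,-1.28,5],
  [-13.4,-8,40.8,-1.28,5],
  [-13.4,-4,40.8,-1.28,5],
  [-13.4,0,40.8,-1.28,5],
  [-13.4,4,40.8,-1.28,5],
  [-13.4,5.5,40.8,-1.28,5],
  [-13.4,5.5,40.8,-1.28,5],
])

```text
clock: 9.8
eef_pos: [456.9, 421.2, 80.2]
tool_rot: [-1.571, 0.001, 1.168]
force: [0.0, 0.7, -1.3]
width: 58.9
```

```bash
python3 - <<'E'
from h import *
s=ctrl.read_state();print(s['eef_pos'],s['tool_rot'],s['width'],s['force'],s['qpos'])
p=shot('wrist','w4');p=shot('scene','s4')
E
```

```text
[456.94931682 421.23497026  80.20701647] [-1.57088433e+00  1.20714194e-03  1.16839129e+00] 58.92186846898259 [ 0.04527622  0.69313857 -1.29539491] [-0.62928368  0.78769821 -0.26570965  1.71570271  0.30143874  0.67961319
  0.11193647]
```

View pics/w4.png

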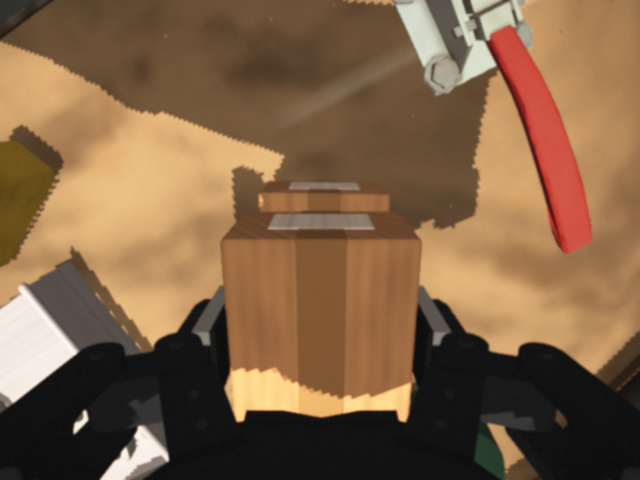

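View pics/s4.png

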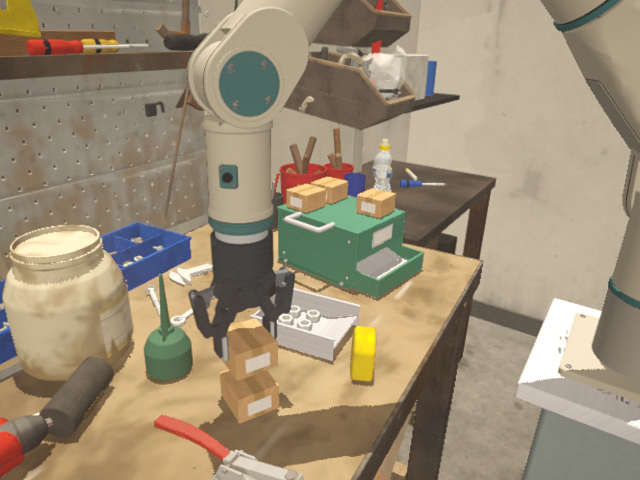

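```bash
python3 - <<'E'
from h import *
T=pose();p=shot('wrist');C=cam_world(p,T)
for z in (0,40):
  L=lambda a,b:np.array([a,b])
  u=np.array([np.cos(-.404),np.sin(-.404)]);v=np.array([-u[1],u[0]])
  for sx in (-33,33):
    for sy in (-30,30):
      q=np.array([456.6,422.7])+sx*u+sy*v
      print(z,sx,sy,proj(p,[[q[0],q[1],z]],C).round(0))
# held carton
for z in (-10,30):
 for a in (-30,30): print('held',z,a,proj(p,[(T@[a,-z,33,1])[:3]],C).round(0))
E
```

```text
0 -33 -30 [[265. 180.]]
0 -33 30 [[373. 180.]]
0 33 -30 [[269. 291.]]
0 33 30 [[369. 291.]]
40 -33 -30 [[253. 192.]]
40 -33 30 [[384. 193.]]
40 33 -30 [[259. 323.]]
40 33 30 [[378. 323.]]
held -10 -30 [[242. 209.]]
held -10 30 [[398. 209.]]
held 30 -30 [[216. 239.]]
held 30 30 [[423. 239.]]
```

apply_moves([
  [0.2,1,0,0,5],
  [0.2,2,0,0,5],
  [0.2,2.5,0,0,5],
  [0.2,2.9,0,0,5],
  [0.2,2.9,0,0,5],
  [0.2,2.9,0,0,8],
  [0.2,2.9,0,0,8],
  [0.2,2.9,0,0,8],
  [0.2,2.9,0,0,8.5],
  [0.2,-3,0,0,8.5],
  [0.2,-9,0,0,8.5],
  [0.2,-15,0,0,8.5],
  [0.2,-18,0,0,8.5],
  [0.2,-18,0,0,8.5],
])

```text
clock: 11.7
eef_pos: [458.5, 425.4, 263.5]
tool_rot: [-1.573, -0.006, 1.17]
force: [0.2, -0.4, -0.9]
width: 84.9
```

```bash
python3 - <<'E'
from h import *
s=ctrl.read_state();print(s['eef_pos'],s['tool_rot'],s['width'],s['force'])
T=pose(s);p=shot('wrist','w5');C=cam_world(p,T)
save('w5r',rect(p,C,390,530,350,490,80,4))
E
python3 pl.py  457.4 424.1 260.3 1.17   668 -11.5 240 -.115 668 -11.5 136 -.115
```

```text
[458.46939359 425.39470755 263.47800383] [-1.57318328 -0.00568998  1.16977042] 84.94382768935448 [ 0.1927075  -0.37424793 -0.93969786]
[np.float64(-31.9), 2.0, np.float64(-36.4), 1.28] rows>=7.8 cmd-> [np.float64(668.09), np.float64(-11.63), 240.3, -0.11]
[np.float64(-31.9), 12.4, np.float64(-36.4), 1.28] rows>=8.0 cmd-> [np.float64(668.09), np.float64(-11.63), 136.3, -0.11]
```

View pics/w5.png

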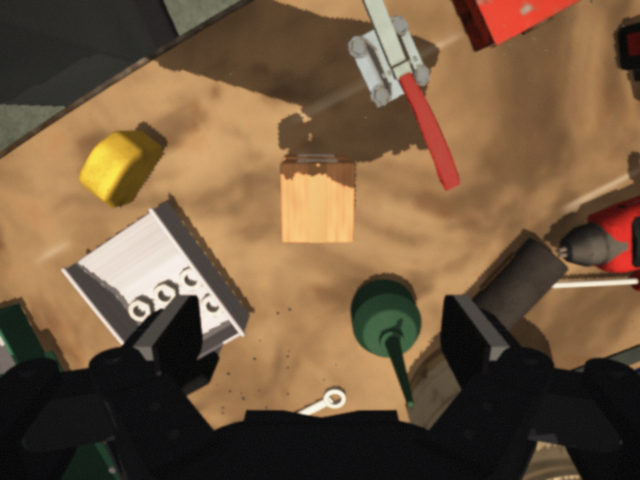

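View pics/w5r.png

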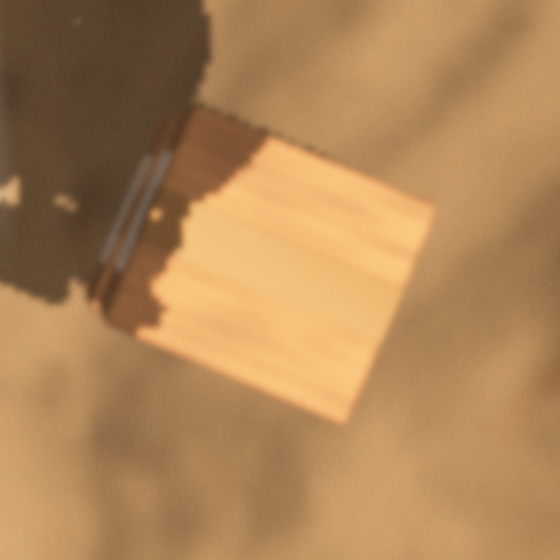

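apply_moves([
  [-4,0,-4.5,0.18,8.5],
  [-8,0,-9,0.36,8.5],
  [-12,0,-13.5,0.54,8.5],
  [-16,0,-18,0.7,8.5],
  [-20,0,-22.5,0.85,8.5],
  [-24,0,-27,1.0,8.5],
  [-28,1,-32,1.15,8.5],
  [-31.9,2,-36.4,1.28,8.5],
  [-31.9,2,-36.4,1.28,8.5],
  [-31.9,2,-36.4,1.28,8.5],
  [-31.9,6,-36.4,1.28,8.5],
  [-31.9,9,-36.4,1.28,8.5],
  [-31.9,11,-36.4,1.28,8.5],
  [-31.9,12.4,-36.4,1.28,8.5],
  [-31.9,12.4,-36.4,1.28,8.5],
  [-31.9,12.4,-36.4,1.28,5],
  [-31.9,12.4,-36.4,1.28,5],
  [-31.9,12.4,-36.4,1.28,5],
  [-31.9,12.4,-36.4,1.28,5],
])

```text
clock: 14.12
eef_pos: [668.7, -11.4, 137.8]
tool_rot: [-1.57, -0.002, -0.11]
force: [-0.9, 0.8, 7.1]
width: 58.9
```

```bash
python3 - <<'E'
from h import *
s=ctrl.read_state();print(s['eef_pos'],s['tool_rot'],s['width'],s['force'])
T=pose(s);p=shot('wrist','w6')
E
python3 pl.py  668.1 -11.6 136.3 -.11 457.4 424.1 260 1.167 457.4 424.1 120 1.167
```

```text
[668.72145138 -11.39642687 137.7581344 ] [-1.57018817 -0.0017789  -0.10998092] 58.900633880393826 [-0.86221741  0.80220571  7.05011228]
[np.float64(-25.7), -12.4, np.float64(41.0), -1.28] rows>=8.0 cmd-> [np.float64(457.66), np.float64(424.14), 260.3, 1.17]
[np.float64(-25.7), 1.6, np.float64(41.0), -1.28] rows>=7.7 cmd-> [np.float64(457.66), np.float64(424.14), 120.3, 1.17]
```

View pics/w6.png

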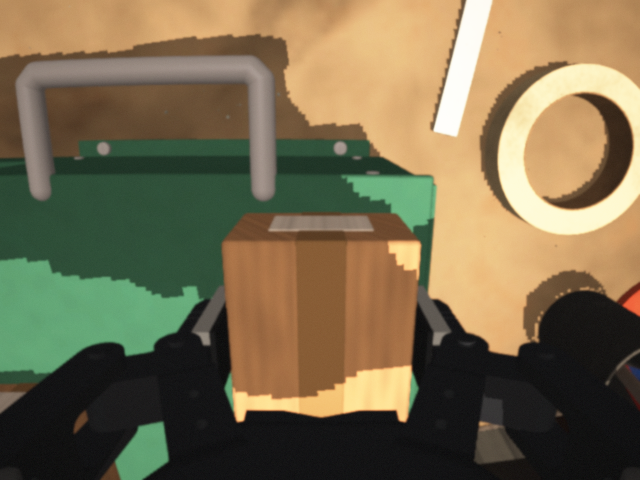

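apply_moves([
  [0,-2,0,0,5],
  [0,-6,0,0,5],
  [-2,-11,2,0,5],
  [-5,-12.4,6,-0.12,5],
  [-8,-12.4,11,-0.3,5],
  [-11,-12.4,16,-0.48,5],
  [-14,-12.4,21,-0.66,5],
  [-17,-12.4,26,-0.84,5],
  [-20,-12.4,31,-1.0,5],
  [-23,-12.4,36,-1.15,5],
  [-25.7,-12.4,40,-1.28,5],
  [-25.7,-12.4,41,-1.28,5],
  [-25.7,-12.4,41,-1.28,5],
  [-25.7,-8,41,-1.28,5],
  [-25.7,-4,41,-1.28,5],
  [-25.7,0,41,-1.28,5],
  [-25.7,1.6,41,-1.28,5],
  [-25.7,1.6,41,-1.28,5],
])

```text
clock: 16.42
eef_pos: [458.2, 422.7, 119.8]
tool_rot: [-1.571, 0.002, 1.168]
force: [0.3, 1.4, -1.7]
width: 58.9
```

```bash
python3 - <<'E'
from h import *
s=ctrl.read_state();print(s['eef_pos'],s['tool_rot'],s['width'],s['force'])
T=pose(s);p=shot('wrist','w7');C=cam_world(p,T)
u=np.array([np.cos(-.404),np.sin(-.404)]);v=np.array([-u[1],u[0]])
for z in (40,80):
    for sy in (-30,30):
      q=np.array([457.4,424.1])-33*u+sy*v
      print(z,sy,proj(p,[[q[0],q[1],z]],C).round(0))
E
```

```text
[458.22101749 422.70924912 119.7769277 ] [-1.57081316  0.00186755  1.16815334] 58.91915427523792 [ 0.28880286  1.40749222 -1.66130363]
40 -30 [[268. 180.]]
40 30 [[377. 180.]]
80 -30 [[256. 193.]]
80 30 [[389. 193.]]
```

View pics/w7.png

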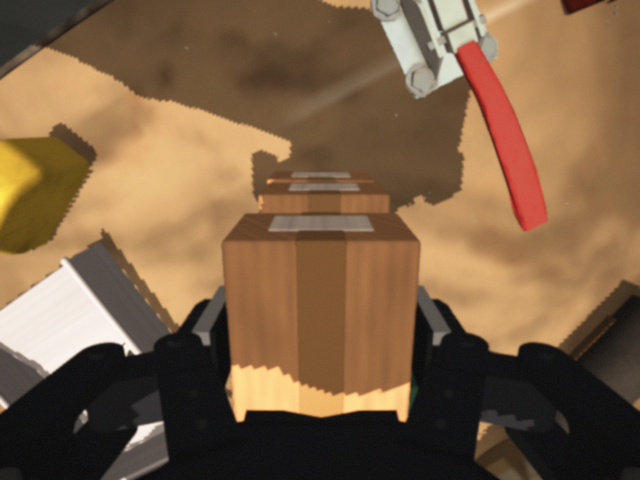

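apply_moves([
  [0.1,1,0,0,5],
  [0.1,2,0,0,5],
  [0.1,2.5,0,0,5],
  [0.1,2.8,0,0,5],
  [0.1,2.8,0,0,5],
  [0.1,2.8,0,0,8],
  [0.1,2.8,0,0,8],
  [0.1,2.8,0,0,8],
  [0.1,2.8,0,0,8.5],
  [0.1,-3,0,0,8.5],
  [0.1,-9,0,0,8.5],
  [0.1,-14,0,0,8.5],
  [0.1,-16,0,0,8.5],
  [0.1,-16,0,0,8.5],
])

```text
clock: 18.23
eef_pos: [458.7, 425.8, 282.1]
tool_rot: [-1.572, -0.004, 1.17]
force: [-0.8, 0.3, -0.5]
width: 84.6
```

```bash
python3 - <<'E'
from h import *
s=ctrl.read_state();print(s['eef_pos'],s['tool_rot'],s['width'],s['force'])
T=pose(s);p=shot('wrist','w8');C=cam_world(p,T)
E
python3 pl.py  458.05 425.06 280.3 1.17   530.5 -77 240 -.04 530.5 -77 136 -.04
```

```text
[458.69202183 425.79521167 282.11282621] [-1.57234614 -0.0036472   1.16983468] 84.61457382004636 [-0.79138869  0.3007851  -0.47179482]
[np.float64(-43.4), 4.0, np.float64(-26.3), 1.21] rows>=8.1 cmd-> [np.float64(530.88), np.float64(-77.16), 240.3, -0.04]
[np.float64(-43.4), 14.4, np.float64(-26.3), 1.21] rows>=8.4 cmd-> [np.float64(530.88), np.float64(-77.16), 136.3, -0.04]
```

View pics/w8.png

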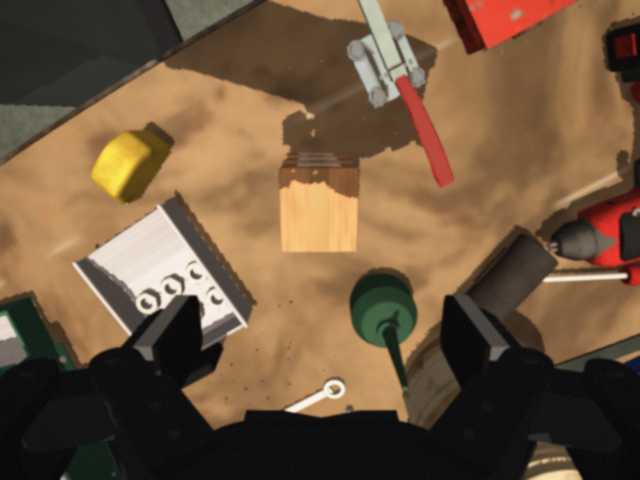

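apply_moves([
  [-5,0,-3,0.15,8.5],
  [-10,0,-6,0.3,8.5],
  [-15,0,-9,0.45,8.5],
  [-20,0,-12,0.6,8.5],
  [-25,0,-15,0.75,8.5],
  [-30,0,-18,0.9,8.5],
  [-35,1,-21,1.05,8.5],
  [-40,3,-24,1.18,8.5],
  [-43.4,4,-26.3,1.21,8.5],
  [-43.4,4,-26.3,1.21,8.5],
  [-43.4,4,-26.3,1.21,8.5],
  [-43.4,8,-26.3,1.21,8.5],
  [-43.4,11,-26.3,1.21,8.5],
  [-43.4,13,-26.3,1.21,8.5],
  [-43.4,14.4,-26.3,1.21,8.5],
  [-43.4,14.4,-26.3,1.21,8.5],
  [-43.4,14.4,-26.3,1.21,5],
  [-43.4,14.4,-26.3,1.21,5],
  [-43.4,14.4,-26.3,1.21,5],
  [-43.4,14.4,-26.3,1.21,5],
])

```text
clock: 20.78
eef_pos: [531.1, -77.0, 137.4]
tool_rot: [-1.571, -0.001, -0.04]
force: [-2.5, 0.2, 6.0]
width: 59.4
```

```bash
python3 - <<'E'
from h import *
s=ctrl.read_state();print(s['eef_pos'],s['tool_rot'],s['width'],s['force'])
T=pose(s);p=shot('wrist','w9')
E
python3 pl.py  530.9 -77.2 136.3 -.04 458 425 300 1.167 458 425 160 1.167
```

```text
[531.06056366 -77.03488076 137.44711109] [-1.57057411e+00 -9.65454015e-04 -3.99323606e-02] 59.41081980455346 [-2.53296022  0.22692413  5.99262809]
[np.float64(-9.3), -16.4, np.float64(49.9), -1.21] rows>=8.5 cmd-> [np.float64(457.93), np.float64(425.12), 300.3, 1.17]
[np.float64(-9.3), -2.4, np.float64(49.9), -1.21] rows>=8.1 cmd-> [np.float64(457.93), np.float64(425.12), 160.3, 1.17]
```

View pics/w9.png

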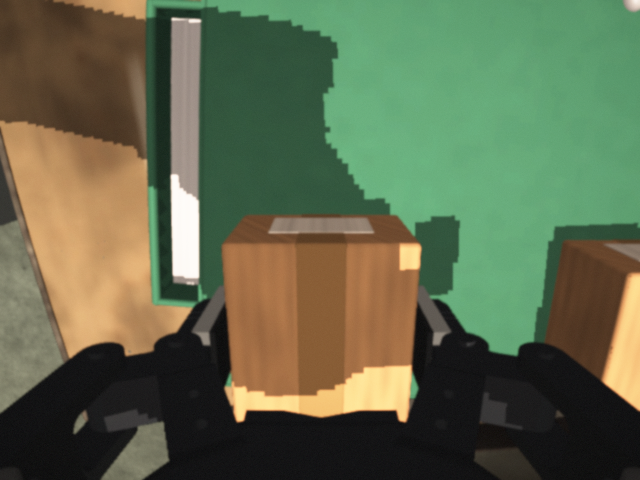

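apply_moves([
  [0,-2,0,0,5],
  [0,-6,0,0,5],
  [0,-12,3,0,5],
  [-1,-16,8,-0.15,5],
  [-2,-16.4,13,-0.3,5],
  [-3,-16.4,18,-0.45,5],
  [-4,-16.4,24,-0.6,5],
  [-5,-16.4,30,-0.75,5],
  [-6,-16.4,36,-0.9,5],
  [-7,-16.4,42,-1.05,5],
  [-8.5,-16.4,47,-1.17,5],
  [-9.3,-16.4,50,-1.21,5],
  [-9.3,-16.4,50,-1.21,5],
  [-9.3,-16.4,50,-1.21,5],
  [-9.3,-12,50,-1.21,5],
  [-9.3,-8,50,-1.21,5],
  [-9.3,-4,50,-1.21,5],
  [-9.3,-2.4,50,-1.21,5],
  [-9.3,-2.4,50,-1.21,5],
])

```text
clock: 23.2
eef_pos: [458.4, 425.0, 160.0]
tool_rot: [-1.571, 0.001, 1.169]
force: [-0.0, -1.1, -1.5]
width: 58.9
```

```bash
python3 - <<'E'
from h import *
s=ctrl.read_state();print(s['eef_pos'],s['tool_rot'],s['width'],s['force'])
T=pose(s);p=shot('wrist','w10');C=cam_world(p,T)
E
```

```text
[458.38672493 425.00125329 159.96248649] [-1.57077377e+00  1.49292749e-03  1.16854236e+00] 58.88659792055241 [-0.01141986 -1.07213437 -1.53804544]
```

View pics/w10.png

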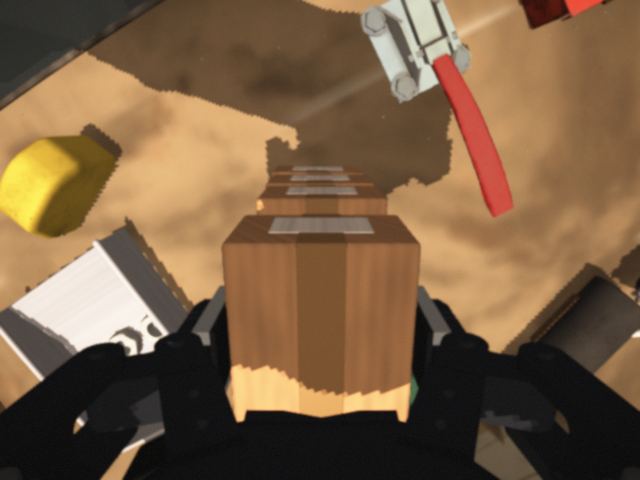

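apply_moves([
  [0,1,0,0,5],
  [0,2,0,0,5],
  [0,2.5,0,0,5],
  [0,2.8,0,0,5],
  [0,2.8,0,0,5],
  [0,2.8,0,0,8],
  [0,2.8,0,0,8],
  [0,2.8,0,0,8],
  [0,2.8,0,0,8.5],
  [0,-3,0,0,8.5],
  [0,-9,0,0,8.5],
  [0,-14,0,0,8.5],
  [0,-16,0,0,8.5],
  [0,-16,0,0,8.5],
])

```text
clock: 25.0
eef_pos: [458.5, 426.9, 322.1]
tool_rot: [-1.572, -0.004, 1.17]
force: [1.5, 0.1, -0.3]
width: 85.1
```

```bash
python3 - <<'E'
from h import *
s=ctrl.read_state();print(s['eef_pos'],s['tool_rot'],s['width'],s['force'])
T=pose(s);p=shot('wrist','w11');C=cam_world(p,T)
E
python3 pl.py  457.9 425.2 320.3 1.17   659.5 -93.5 240 -.06 659.5 -93.5 136 -.06
```

```text
[458.48945924 426.85118156 322.11384195] [-1.57232381 -0.00361033  1.16984998] 85.10054880475455 [ 1.46224656  0.05057348 -0.34409968]
[np.float64(-39.9), 8.0, np.float64(-38.8), 1.23] rows>=9.0 cmd-> [np.float64(659.48), np.float64(-93.56), 240.3, -0.06]
[np.float64(-39.9), 18.4, np.float64(-38.8), 1.23] rows>=9.4 cmd-> [np.float64(659.48), np.float64(-93.56), 136.3, -0.06]
```

View pics/w11.png

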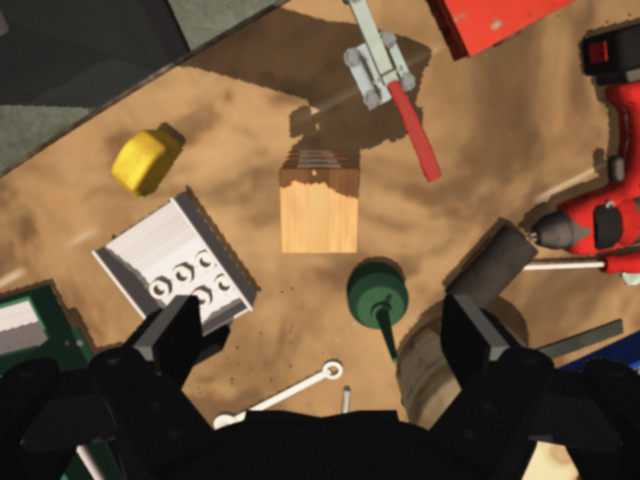

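apply_moves([
  [-4.5,0,-4.5,0.15,8.5],
  [-9,0,-9,0.3,8.5],
  [-13.5,0,-13.5,0.45,8.5],
  [-18,0,-18,0.6,8.5],
  [-22.5,1,-22.5,0.75,8.5],
  [-27,3,-27,0.9,8.5],
  [-31.5,5,-31,1.05,8.5],
  [-36,7,-35,1.18,8.5],
  [-39.9,8,-38.8,1.23,8.5],
  [-39.9,8,-38.8,1.23,8.5],
  [-39.9,8,-38.8,1.23,8.5],
  [-39.9,12,-38.8,1.23,8.5],
  [-39.9,15,-38.8,1.23,8.5],
  [-39.9,17,-38.8,1.23,8.5],
  [-39.9,18.4,-38.8,1.23,8.5],
  [-39.9,18.4,-38.8,1.23,8.5],
  [-39.9,18.4,-38.8,1.23,5],
  [-39.9,18.4,-38.8,1.23,5],
  [-39.9,18.4,-38.8,1.23,5],
  [-39.9,18.4,-38.8,1.23,5],
])

```text
clock: 27.55
eef_pos: [660.4, -92.5, 137.8]
tool_rot: [-1.571, -0.002, -0.06]
force: [-0.7, 0.7, 6.6]
width: 58.7
```

```bash
python3 - <<'E'
from h import *
s=ctrl.read_state();print(s['eef_pos'],s['tool_rot'],s['width'],s['force'])
T=pose(s);p=shot('wrist','w12')
E
python3 pl.py  659.5 -93.6 136.3 -.06 458 425 340 1.167 458 425 200 1.167
```

```text
[660.36644323 -92.50120989 137.79300817] [-1.57054798 -0.00224226 -0.05994049] 58.70351061334348 [-0.72878768  0.71478586  6.59198429]
[np.float64(-23.2), -20.4, np.float64(50.6), -1.23] rows>=9.5 cmd-> [np.float64(458.26), np.float64(425.4), 340.3, 1.17]
[np.float64(-23.2), -6.4, np.float64(50.6), -1.23] rows>=9.0 cmd-> [np.float64(458.26), np.float64(425.4), 200.3, 1.17]
```

View pics/w12.png

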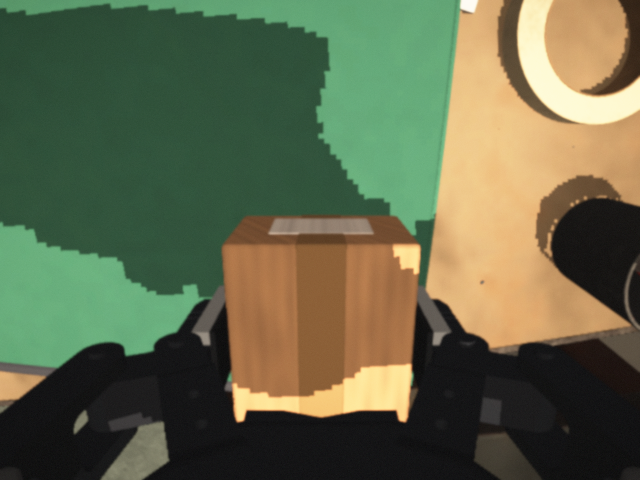

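apply_moves([
  [0,-2,0,0,5],
  [0,-6,0,0,5],
  [-1,-12,3,0,5],
  [-3,-17,7,-0.12,5],
  [-6,-20.4,12,-0.27,5],
  [-8,-20.4,17,-0.42,5],
  [-11,-20.4,23,-0.57,5],
  [-14,-20.4,29,-0.72,5],
  [-16,-20.4,35,-0.87,5],
  [-19,-20.4,41,-1.02,5],
  [-21.5,-20.4,47,-1.15,5],
  [-23.2,-20.4,50.6,-1.23,5],
  [-23.2,-20.4,50.6,-1.23,5],
  [-23.2,-20.4,50.6,-1.23,5],
  [-23.2,-16,50.6,-1.23,5],
  [-23.2,-12,50.6,-1.23,5],
  [-23.2,-8,50.6,-1.23,5],
  [-23.2,-6.4,50.6,-1.23,5],
  [-23.2,-6.4,50.6,-1.23,5],
  [-23.2,-6.4,50.6,-1.23,5],
])

```text
clock: 30.1
eef_pos: [459.5, 427.0, 202.1]
tool_rot: [-1.572, -0.003, 1.169]
force: [-0.5, -0.3, -0.8]
width: 58.7
```

```bash
python3 - <<'E'
from h import *
s=ctrl.read_state();print(s['eef_pos'],s['tool_rot'],s['width'],s['force'])
T=pose(s);p=shot('wrist','w13');C=cam_world(p,T)
E
```

```text
[459.45803573 426.98322318 202.10521728] [-1.57211976 -0.00297626  1.16912002] 58.72434427988473 [-0.47761816 -0.30475318 -0.82635843]
```

View pics/w13.png

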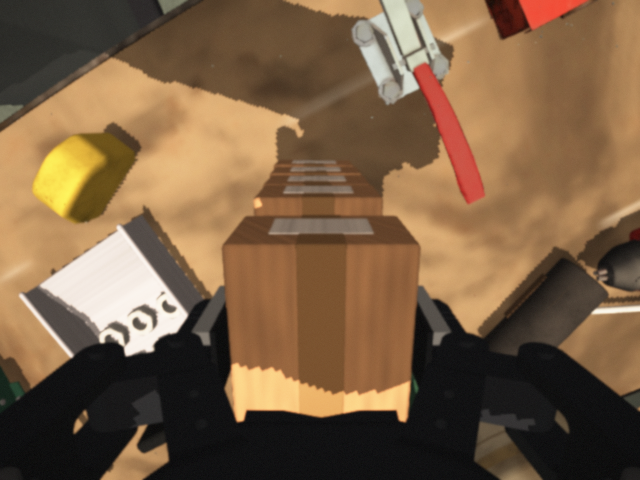

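apply_moves([
  [0,0.5,0,0,5],
  [0,1.5,0,0,5],
  [0,2.2,0,0,5],
  [0,2.6,0,0,5],
  [0,2.8,0,0,5],
  [0,2.8,0,0,5],
  [0,2.8,0,0,8],
  [0,2.8,0,0,8],
  [0,2.8,0,0,8],
  [0,2.8,0,0,8.5],
  [0,-3,0,0,8.5],
  [0,-9,0,0,8.5],
  [0,-13,0,0,8.5],
  [0,-13,0,0,8.5],
])

```text
clock: 31.9
eef_pos: [459.5, 428.1, 334.3]
tool_rot: [-1.574, -0.007, 1.17]
force: [-0.1, -0.3, -1.1]
width: 84.9
```

```bash
python3 - <<'E'
from h import *
s=ctrl.read_state();print(s['eef_pos'],s['tool_rot'],s['width'],s['force'])
T=pose(s);p=shot('wrist','w14');p=shot('scene','s14');p=shot('side','d14')
p=shot('scene')
for q in ['carton_1_center','lid_handle','lid_hinge','hopper']:print(q,[(np.round(d['location']).tolist(),round(d['confidence'],2)) for d in ctrl.mark_of(p,q)])
E
```

```text
[459.45111267 428.05401325 334.33261918] [-1.57366488 -0.00735573  1.16988747] 84.91754738218967 [-0.08748812 -0.33480733 -1.09891507]
carton_1_center [([458.0, 423.0, 100.0], 0.91), ([462.0, 423.0, 139.0], 0.56)]
lid_handle [([613.0, 79.0, 123.0], 0.93)]
lid_hinge [([462.0, 426.0, 140.0], 0.72), ([524.0, 233.0, 11.0], 0.63), ([595.0, -47.0, 119.0], 0.56), ([586.0, -134.0, 119.0], 0.55)]
hopper [([598.0, -48.0, -1.0], 0.62)]
```

View pics/s14.png

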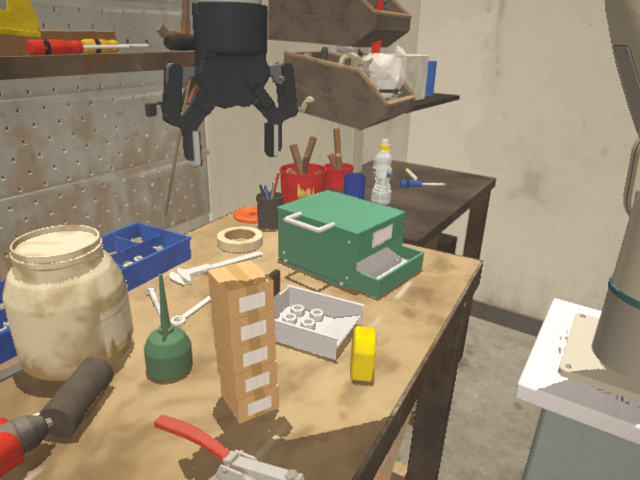

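View pics/w14.png

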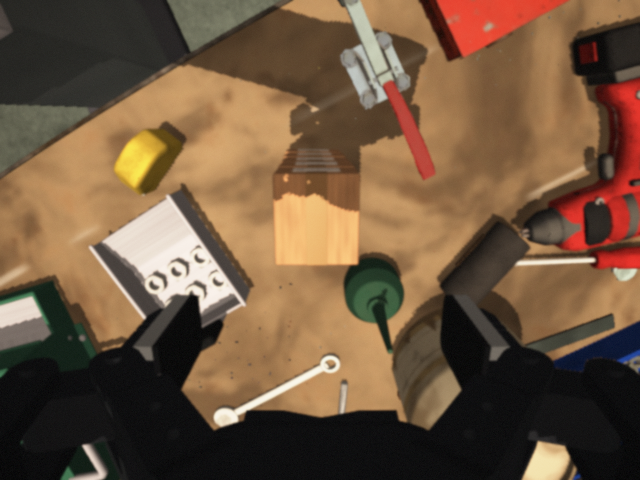

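```bash
cat >> h.py <<'E'
def unproj(p,uv,C,z):
    f=p['image'].shape[0]/2/np.tan(np.radians(p['vfov'])/2)
    d=np.array([(uv[0]-p['cx'])/f,(uv[1]-p['cy'])/f]); u=d.copy()
    for _ in range(20): u=d/(1+p['k1']*(u@u))
    r=C[:3,:3]@np.array([u[0],-u[1],-1]); o=C[:3,3]; return o+r*(z-o[2])/r[2]
E
python3 - <<'E'
from h import *
p=shot('wrist'); s={'tool_rot':np.array([-1.5698415,.00255029,.00179215]),'eef_pos':np.array([599.72391702,-58.58656937,329.72403571])}
C=cam_world(p,pose(s))
for n,uv,z in [('hL',(280,24),126),('hR',(393,38),126),('lidTL',(197,64),125),('lidTR',(464,97),125),('lidBR',(430,296),125),('lidBL',(187,268),125)]: print(n,unproj(p,uv,C,z).round(1))
E
python3 pl.py 458 425.4 330.3 1.17 611 81 250 1.46 611 81 104 1.46
```

```text
hL [567.   82.5 126. ]
hR [656.5  72.3 126. ]
lidTL [498.8  53.1 125. ]
lidTR [717.1  27.8 125. ]
lidBR [ 700.9 -149.1  125. ]
lidBL [ 477.1 -122.2  125. ]
[np.float64(-25.7), 8.0, np.float64(-27.5), -0.29] rows>=6.2 cmd-> [np.float64(610.94), np.float64(81.48), 250.3, 1.46]
[np.float64(-25.7), 22.6, np.float64(-27.5), -0.29] rows>=7.0 cmd-> [np.float64(610.94), np.float64(81.48), 104.3, 1.46]
```

apply_moves([
  [-4,0,-4.5,0,2.6],
  [-8.5,1,-9,-0.1,2.6],
  [-13,2.5,-14,-0.2,2.6],
  [-17.5,5,-19,-0.29,2.6],
  [-22,7,-24,-0.29,2.6],
  [-25.8,8,-27.6,-0.29,2.6],
  [-25.8,8,-27.6,-0.29,2.6],
  [-25.8,8,-27.6,-0.29,2.6],
  [-25.8,8,-27.6,-0.29,2.6],
])

```text
clock: 33.48
eef_pos: [611.3, 83.9, 250.8]
tool_rot: [-1.571, -0.002, 1.463]
force: [-0.5, 0.4, 0.2]
width: 26.2
```

```bash
python3 - <<'E'
from h import *
s=ctrl.read_state();print(s['eef_pos'],s['tool_rot'],s['width'],s['force'],s['qpos'])
T=pose(s);p=shot('wrist','w15');C=cam_world(p,T)
save('w15r',rect(p,C,540,690,20,120,123,4))
for q in ['lid_handle','lid_hinge']:print(q,[(np.round(d['location']).tolist(),round(d['confidence'],2)) for d in ctrl.mark_of(p,q)])
E
python3 pl.py 458.26 425.4 330.3 1.17 610 80 250 1.46
```

```text
[611.29540704  83.94622082 250.80752876] [-1.57090925 -0.00197628  1.4631267 ] 26.169529356891875 [-0.51779661  0.3781864   0.1715396 ] [ 0.05706207  0.58288552 -0.38863591  1.5841556   0.24481174  1.0223025
  1.06144168]
lid_handle [([611.0, 79.0, 126.0], 0.64)]
lid_hinge [([588.0, -132.0, 126.0], 0.82), ([595.0, -51.0, 1.0], 0.52), ([594.0, -50.0, 119.0], 0.43)]
[np.float64(-25.9), 8.0, np.float64(-27.4), -0.29] rows>=6.2 cmd-> [np.float64(609.5), np.float64(80.02), 250.3, 1.46]
```

View pics/w15.png

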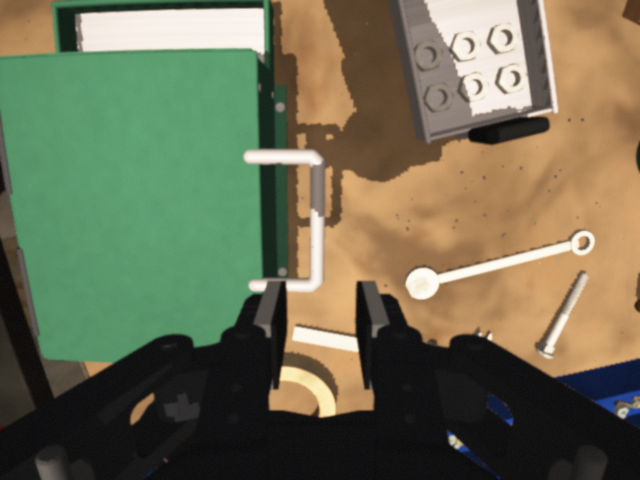

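View pics/w15r.png

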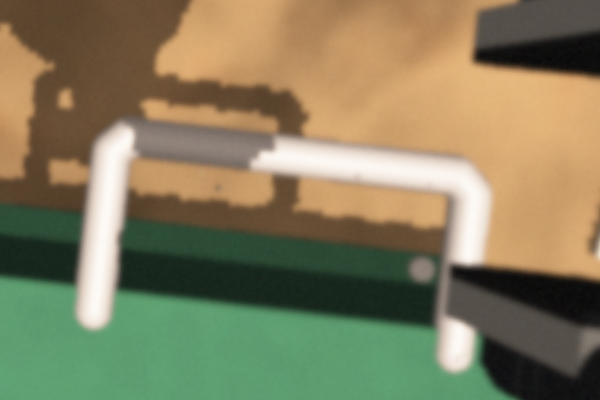

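The handle bar centre measures (613, 81) in the rectified view and the fingers are right over it; descend and grip it.

apply_moves([
  [0,3,0,0,2.6],
  [0,7,0,0,2.6],
  [0,10,0,0,2.6],
  [0,12.5,0,0,2.6],
  [0,14.5,0,0,2.6],
  [0,14.5,0,0,2.6],
  [0,14.5,0,0,0.5],
  [0,14.5,0,0,0.5],
  [0,14.5,0,0,0.5],
])

```text
clock: 34.75
eef_pos: [612.1, 81.4, 106.3]
tool_rot: [-1.572, -0.0, 1.46]
force: [-1.2, 0.5, 3.5]
width: 7.5
```

```bash
python3 - <<'E'
from h import *
s=ctrl.read_state();print(s['eef_pos'],s['tool_rot'],s['width'],s['force'],s['qpos'])
shot('wrist','w16')
# arc in tool axes: tool x ~ hopper +y ; dy=216(cos-1), dz=216 sin
a0=np.arcsin(3/216)
for a in np.arange(0,1.76,.125): print(round(a,3), [round(21.6*(np.cos(a+a0)-np.cos(a0)),1), round(-21.6*(np.sin(a+a0)-np.sin(a0)),1)])
E
```

```text
[612.12986814  81.37110003 106.33069731] [-1.57201647e+00 -4.65359841e-04  1.45981865e+00] 7.491257335849496 [-1.22798168  0.53833813  3.51727888] [ 0.01978057  0.75152815 -0.32431986  1.71539333  0.33306644  0.72795182
  0.9862767 ]
0.0 [np.float64(0.0), np.float64(-0.0)]
0.125 [np.float64(-0.2), np.float64(-2.7)]
0.25 [np.float64(-0.7), np.float64(-5.3)]
0.375 [np.float64(-1.6), np.float64(-7.9)]
0.5 [np.float64(-2.8), np.float64(-10.3)]
0.625 [np.float64(-4.3), np.float64(-12.6)]
0.75 [np.float64(-6.0), np.float64(-14.6)]
0.875 [np.float64(-8.0), np.float64(-16.5)]
1.0 [np.float64(-10.2), np.float64(-18.0)]
1.125 [np.float64(-12.6), np.float64(-19.3)]
1.25 [np.float64(-15.1), np.float64(-20.3)]
1.375 [np.float64(-17.7), np.float64(-20.9)]
1.5 [np.float64(-20.4), np.float64(-21.3)]
1.625 [np.float64(-23.1), np.float64(-21.2)]
1.75 [np.float64(-25.7), np.float64(-20.9)]
```

View pics/w16.png

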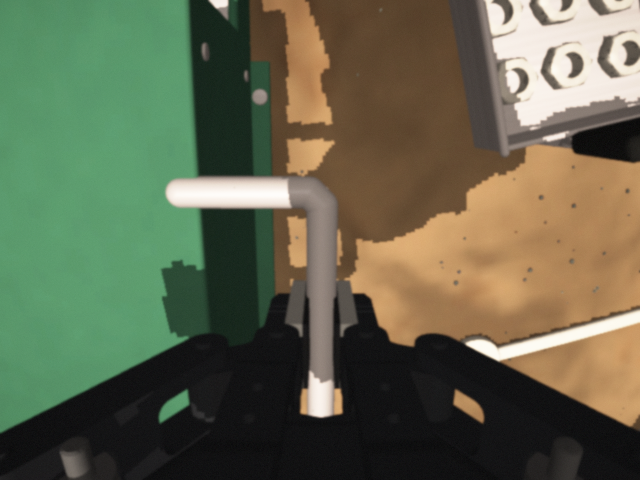

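apply_moves([
  [-0.1,-1.3,0,0,0.5],
  [-0.2,-2.7,0,0,0.5],
  [-0.7,-5.3,0,0,0.5],
  [-1.6,-7.9,0,0,0.5],
  [-2.8,-10.3,0,0,0.5],
  [-4.3,-12.6,0,0,0.5],
  [-6,-14.6,0,0,0.5],
  [-6,-14.6,0,0,0.5],
])

```text
clock: 35.8
eef_pos: [605.2, 23.0, 254.7]
tool_rot: [-1.573, -0.003, 1.459]
force: [-1.1, 5.4, 3.2]
width: 7.7
```

```bash
python3 - <<'E'
from h import *
s=ctrl.read_state();print(s['eef_pos'],s['tool_rot'],s['width'],s['force'],s['qpos'])
shot('scene','s17')
E
```

```text
[605.21862873  22.99400252 254.66341112] [-1.57332053 -0.00325431  1.45941229] 7.7462998950912025 [-1.09986306  5.40593334  3.17213411] [ 0.16470769  0.56159639 -0.39663223  1.61412633  0.24227266  1.01163415
  1.15378513]
```

View pics/s17.png

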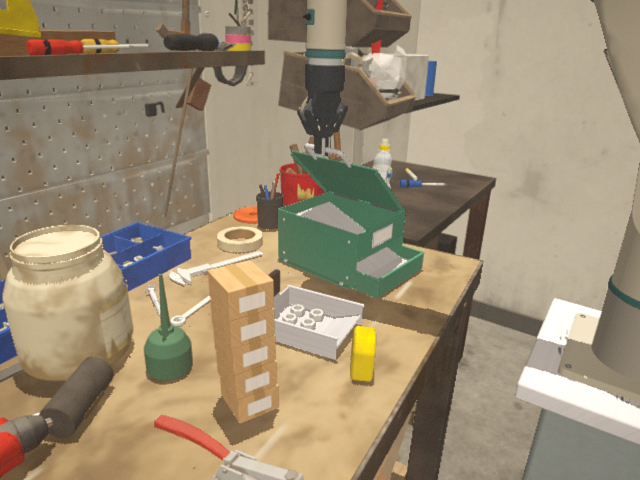

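apply_moves([
  [-2,-1.9,0,0,0.5],
  [-4.2,-3.4,0,0,0.5],
  [-6.6,-4.7,0,0,0.5],
  [-9.1,-5.7,0,0,0.5],
  [-11.7,-6.3,0,0,0.5],
  [-14.4,-6.7,0,0,0.5],
  [-17.1,-6.6,0,0,0.5],
  [-19.2,-6.4,0,0,0.5],
  [-19.2,-6.4,0,0,0.5],
])

```text
clock: 36.98
eef_pos: [582.1, -173.5, 317.3]
tool_rot: [-1.57, 0.005, 1.456]
force: [-3.8, -3.8, 8.6]
width: 7.7
```

```bash
python3 - <<'E'
from h import *
s=ctrl.read_state();print(s['eef_pos'],s['tool_rot'],s['width'],s['force'],s['qpos'])
shot('scene','s18');shot('wrist','w18')
E
```

```text
[ 582.05427241 -173.47857887  317.32288861] [-1.56998009  0.00493948  1.45570979] 7.692036041202006 [-3.75991761 -3.75934139  8.60151821] [ 0.48262449  0.50835252 -0.38972485  1.51857522  0.20890067  1.15599588
  1.50848182]
```

View pics/s18.png

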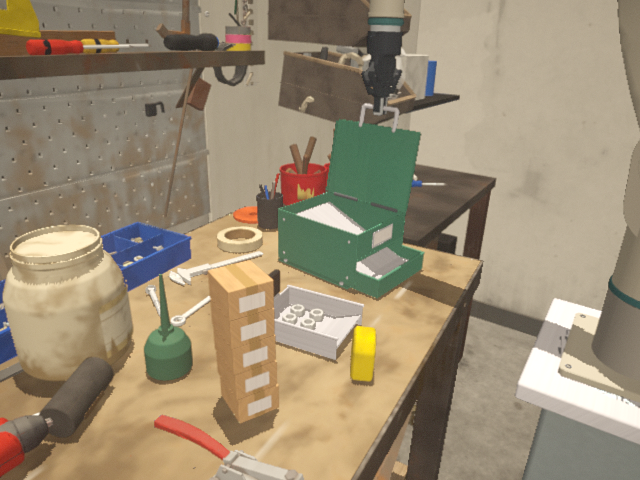

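View pics/w18.png

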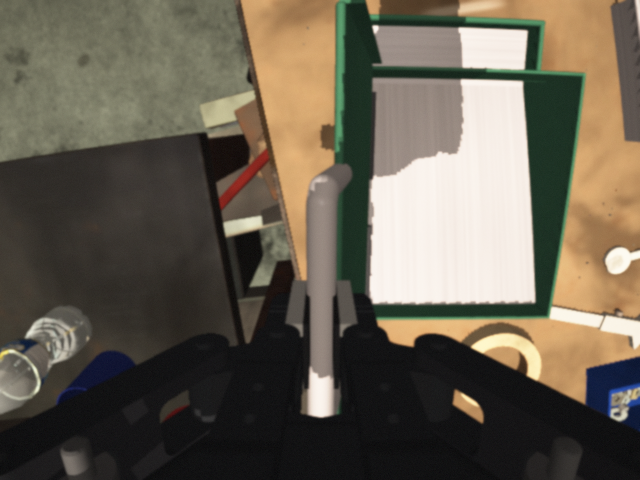

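```bash
python3 pl.py 583.8 -170.3 315.3 1.46 530 235 320 -1.4
```

```text
[np.float64(39.7), -0.5, np.float64(9.8), 2.86] rows>=15.3 cmd-> [np.float64(530.3), np.float64(235.1), 320.3, -1.4]
```

apply_moves([
  [0,0,0,0,2.6],
  [0,0,0,0,2.6],
  [0,-3,0,0,2.6],
  [0,-6,0,0,2.6],
  [0,-8,0,0,2.6],
  [0,-8,0,0,2.6],
])

```text
clock: 37.83
eef_pos: [584.7, -168.9, 396.6]
tool_rot: [-1.574, 0.0, 1.461]
force: [0.3, -0.9, -0.2]
width: 25.9
```

apply_moves([
  [5,0,1,0.18,6],
  [10,0,2,0.36,6],
  [15,0,3,0.54,6],
  [20,0,4,0.72,6],
  [25,0,5,0.9,6],
  [30,0,6,1.08,6.5],
  [34,2,7.5,1.26,6.5],
  [37,4,8.5,1.44,6.5],
  [39.7,6,9.8,1.62,6.5],
  [39.7,7.5,9.8,1.8,6.5],
  [39.7,7.5,9.8,1.98,6.5],
  [39.7,7.5,9.8,2.16,6.5],
  [39.7,7.5,9.8,2.34,6.5],
  [39.7,7.5,9.8,2.52,6.5],
  [39.7,7.5,9.8,2.7,6.5],
  [39.7,7.5,9.8,2.86,6.5],
  [39.7,7.5,9.8,2.86,6.5],
  [39.7,7.5,9.8,2.86,6.5],
])

```text
clock: 40.08
eef_pos: [529.9, 236.1, 319.6]
tool_rot: [-1.572, -0.0, -1.397]
force: [-0.3, 0.6, -0.2]
width: 64.4
```

```bash
python3 - <<'E'
from h import *
s=ctrl.read_state();print(s['eef_pos'],s['tool_rot'],s['width'],s['force'],s['qpos'])
T=pose(s);p=shot('wrist','w19');C=cam_world(p,T);shot('side','d19')
for q in ['pan','pan_grip','pan_lip']:print(q,[(np.round(d['location']).tolist(),round(d['confidence'],2)) for d in ctrl.mark_of(p,q)])
for q in ['pan_grip']:print(q,[(np.round(d['location']).tolist(),round(d['confidence'],2)) for d in ctrl.search_frame(p,q)])
save('w19r',rect(p,C,400,620,160,320,90,3))
E
```

```text
[529.93261035 236.07422142 319.59578862] [-1.57203414e+00 -3.80540450e-04 -1.39709287e+00] 64.43374702119722 [-0.27490102  0.59068568 -0.20425932] [-0.57183422  0.44490604  0.15898989  1.60028585 -0.07631901  1.10378146
 -1.7906893 ]
pan [([500.0, 228.0, 3.0], 0.59)]
pan_grip [([567.0, 237.0, 70.0], 0.83)]
pan_lip [([416.0, 212.0, 21.0], 0.55)]
pan_grip [([606.0, 428.0, 57.0], 0.74), ([487.0, 226.0, 7.0], 0.65), ([467.0, 417.0, 200.0], 0.41)]
```

View pics/w19.png

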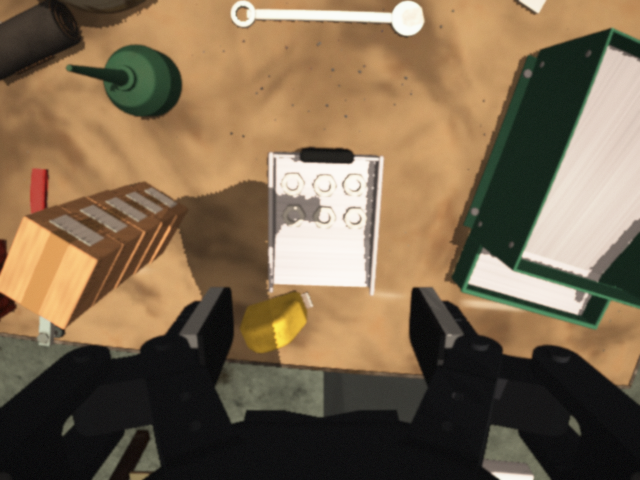

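View pics/w19r.png

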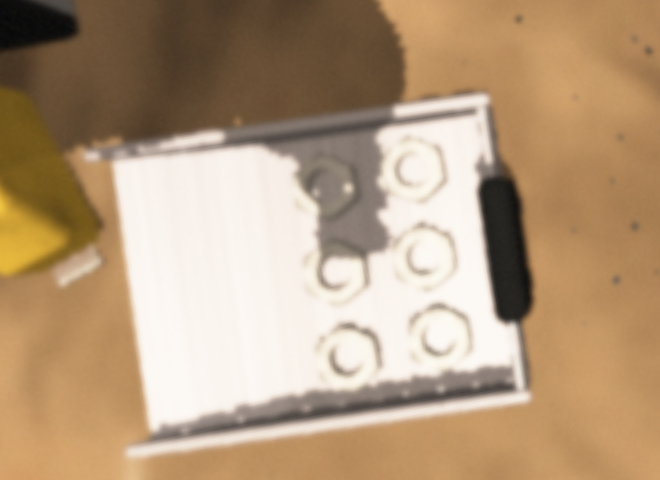

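```bash
python3 pl.py 530.3 235.1 320.3 -1.4 568.3 237 140 -1.434  568.3 237 52 -1.434
```

```text
[np.float64(0.5), 18.0, np.float64(3.8), 0.03] rows>=2.9 cmd-> [np.float64(568.6), np.float64(236.63), 140.3, -1.43]
[np.float64(0.5), 26.8, np.float64(3.8), 0.03] rows>=4.3 cmd-> [np.float64(568.6), np.float64(236.63), 52.3, -1.43]
```

apply_moves([
  [0.5,5,3.8,0.03,7],
  [0.5,10,3.8,0.03,7],
  [0.5,15,3.8,0.03,7],
  [0.5,18,3.8,0.03,7],
  [0.5,18,3.8,0.03,7],
])

```text
clock: 41.0
eef_pos: [567.0, 236.9, 138.0]
tool_rot: [-1.576, -0.001, -1.43]
force: [-0.2, 0.1, 0.4]
width: 70.2
```

```bash
python3 - <<'E'
from h import *
s=ctrl.read_state();print(s['eef_pos'],s['tool_rot'],s['width'],s['force'],s['qpos'])
T=pose(s);p=shot('wrist','w20');C=cam_world(p,T)
save('w20r',rect(p,C,520,620,180,290,90,5))
for q in ['pan_grip']:print(q,[(np.round(d['location']).tolist(),round(d['confidence'],2)) for d in ctrl.mark_of(p,q)])
E
```

```text
[567.01166967 236.90286014 138.04310002] [-1.57584676e+00 -1.37162534e-03 -1.42983756e+00] 70.18710344144606 [-0.1892699   0.05941552  0.42756187] [-0.5234645   0.69367449  0.13397026  1.70604869 -0.12498996  0.7554507
 -1.75838366]
pan_grip [([565.0, 238.0, 69.0], 0.64)]
```

View pics/w20.png

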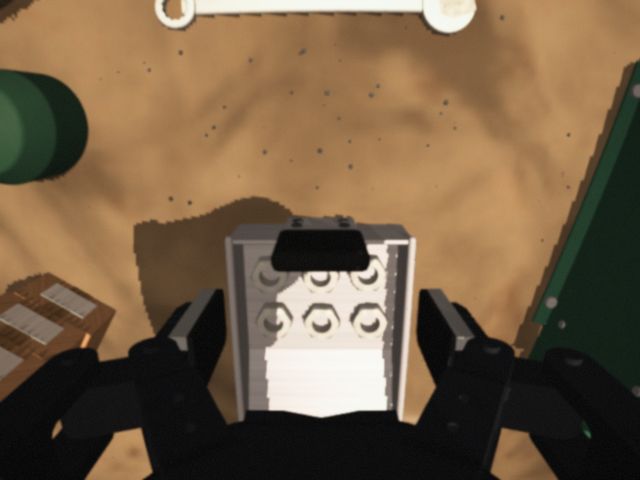

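View pics/w20r.png

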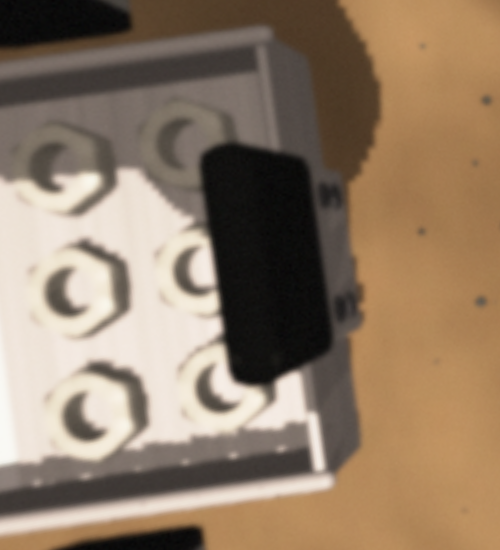

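apply_moves([
  [0,3,0.1,0,7],
  [0,5,0.1,0,7],
  [0,7,0.1,0,7],
  [0,8.3,0.1,0,7],
  [0,8.8,0.1,0,7],
  [0,8.8,0.1,0,7],
  [0,8.8,0.1,0,4],
  [0,8.8,0.1,0,4],
  [0,8.8,0.1,0,4],
  [0,8.8,0.1,0,4],
])

```text
clock: 42.35
eef_pos: [570.6, 237.9, 53.4]
tool_rot: [-1.569, 0.0, -1.43]
force: [0.1, -0.5, 5.7]
width: 49.2
```

```bash
python3 - <<'E'
from h import *
s=ctrl.read_state();print(s['eef_pos'],s['tool_rot'],s['width'],s['force'],s['torque'])
T=pose(s);p=shot('wrist','w21')
E
```

```text
[570.61824853 237.94213575  53.3771993 ] [-1.56872043e+00  4.17359583e-04 -1.43012147e+00] 49.19366170006695 [ 0.05210337 -0.49090494  5.65226155] [-0.09405751 -0.00193431  0.06206078]
```

View pics/w21.png

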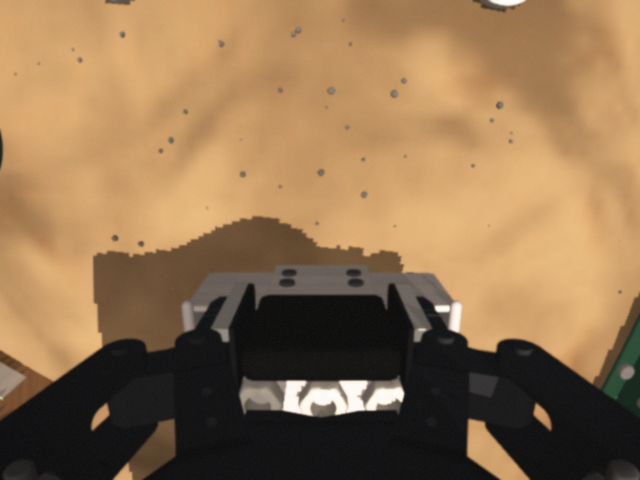

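apply_moves([
  [0,-0.3,0,0,4],
  [0,-0.6,0,0,4],
  [0,-1,0,0,4],
  [0,-1.2,0,0,4],
  [0,-1.2,0,0,4],
])

```text
clock: 43.02
eef_pos: [569.8, 237.8, 64.5]
tool_rot: [-1.571, 0.0, -1.43]
force: [-0.1, 0.5, -5.9]
width: 49.1
```

```bash
python3 - <<'E'
from h import *
s=ctrl.read_state();print(s['eef_pos'],s['tool_rot'],s['width'],s['force'],s['torque'])
p=shot('wrist','w22');p=shot('scene','s22')
for q in ['pan','pan_grip','pan_lip']:print(q,[(np.round(d['location']).tolist(),round(d['confidence'],2)) for d in ctrl.mark_of(p,q)])
cv2.imwrite('pics/s22c.png',cv2.resize(cv2.cvtColor(p['image'][260:380,200:400],cv2.COLOR_RGB2BGR),(800,480),interpolation=cv2.INTER_CUBIC))
E
```

```text
[569.75384384 237.81106654  64.4550758 ] [-1.57055002e+00  9.05016775e-05 -1.42999725e+00] 49.12782481009121 [-0.09196251  0.541125   -5.86569669] [ 0.05167625 -0.29694337 -0.02057013]
pan [([494.0, 227.0, 9.0], 0.76), ([366.0, 261.0, -1.0], 0.75)]
pan_grip [([563.0, 237.0, 78.0], 0.93), ([456.0, 416.0, 20.0], 0.34), ([581.0, -177.0, 332.0], 0.23)]
pan_lip [([416.0, 215.0, 29.0], 0.9), ([525.0, 233.0, 20.0], 0.32)]
```

View pics/s22c.png

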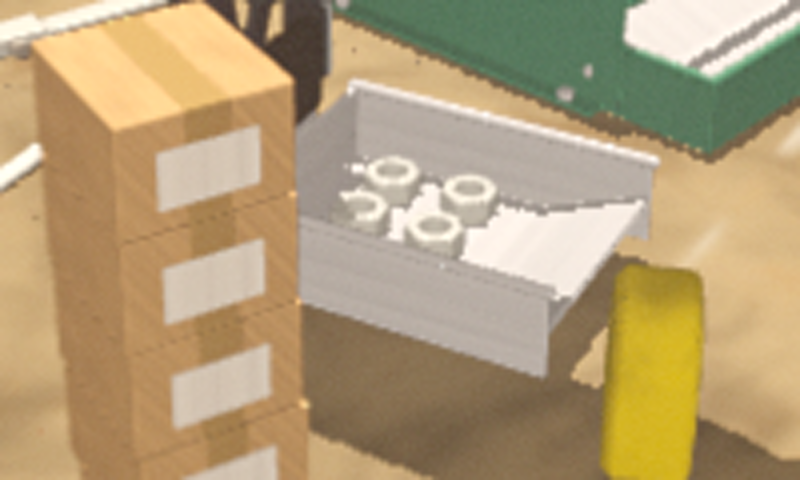

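View pics/w22.png

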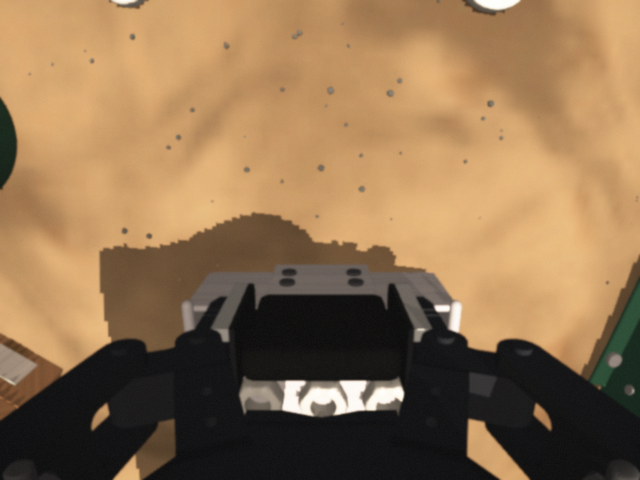

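```bash
python3 pl.py 569.6 236.8 64.3 -1.43 590 240 64.3 -0.77 609 227 64.3 -.105
```

```text
[np.float64(-0.0), -0.0, np.float64(2.1), -0.66] rows>=3.5 cmd-> [np.float64(590.39), np.float64(239.75), 64.3, -0.77]
[np.float64(1.5), -0.0, np.float64(3.8), -1.32] rows>=7.1 cmd-> [np.float64(609.33), np.float64(227.28), 64.3, -0.11]
```

apply_moves([
  [0,0,0.3,-0.07,4],
  [0,0,0.6,-0.17,4],
  [0,0,1,-0.28,4],
  [0,0,1.3,-0.39,4],
  [0,0,1.7,-0.5,4],
  [0,0,2.1,-0.61,4],
  [0.2,0,2.4,-0.72,4],
  [0.4,0,2.7,-0.83,4],
  [0.6,0,3,-0.94,4],
  [0.9,0,3.2,-1.05,4],
  [1.2,0,3.5,-1.16,4],
  [1.5,0,3.8,-1.26,4],
  [1.5,0,3.8,-1.32,4],
  [1.5,0,3.8,-1.32,4],
])

```text
clock: 45.02
eef_pos: [609.2, 227.8, 64.0]
tool_rot: [-1.571, 0.001, -0.111]
force: [-0.8, 0.8, -4.5]
width: 49.0
```

```bash
python3 - <<'E'
from h import *
s=ctrl.read_state();print(s['eef_pos'],s['tool_rot'],s['width'],s['force'],s['torque'],s['qpos'])
p=shot('wrist','w23');p=shot('scene','s23')
for q in ['pan','pan_grip','pan_lip']:print(q,[(np.round(d['location']).tolist(),round(d['confidence'],2)) for d in ctrl.mark_of(p,q)])
E
```

```text
[609.22729612 227.78225876  64.02000347] [-1.57105538e+00  7.47527355e-04 -1.11416854e-01] 49.010566066151895 [-0.82334698  0.7641186  -4.4760358 ] [0.26263245 0.00253038 0.01624528] [-0.25700108  0.84073399 -0.24629932  1.63620165  0.28530328  0.700959
 -0.75518692]
pan []
pan_grip []
pan_lip [([588.0, 70.0, 30.0], 0.94)]
```

View pics/s23.png

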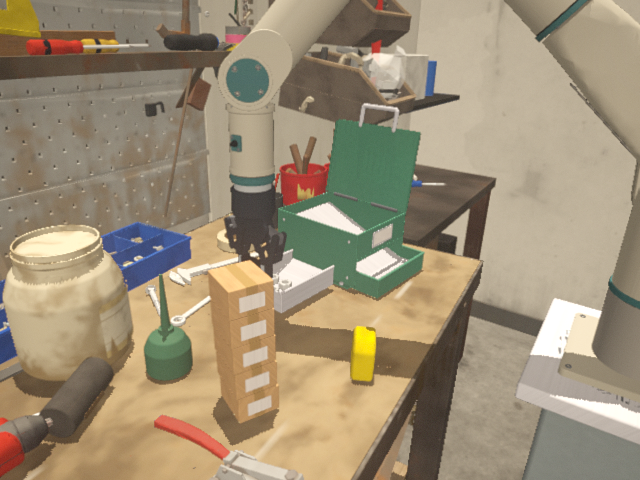

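View pics/w23.png

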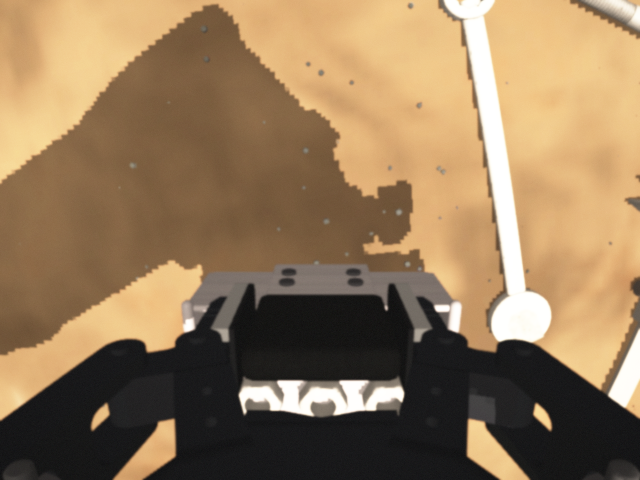

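apply_moves([
  [0,-1,0,0,4],
  [0,-3,0,0,4],
  [0,-6,0,0,4],
  [0,-9,0,0,4],
  [0,-12,0,0,4],
  [0,-13,-1,0,4],
  [0,-13,-3.5,0,4],
  [0,-13,-6.5,0,4],
  [0,-13,-9.5,0,4],
  [0,-13,-12.5,0,4],
  [0,-13,-15.5,0,4],
  [0,-13,-17.5,0,4],
  [0,-13,-19,0,4],
  [0,-13,-19.5,0,4],
  [0,-13,-19.5,0,4],
])

```text
clock: 47.15
eef_pos: [588.0, 35.1, 194.3]
tool_rot: [-1.57, -0.0, -0.11]
force: [-0.6, 0.4, -3.7]
width: 48.9
```

```bash
python3 - <<'E'
from h import *
s=ctrl.read_state();print(s['eef_pos'],s['tool_rot'],s['width'],s['force'],s['torque'],s['qpos'])
p=shot('side','d24');p=shot('scene','s24')
for q in ['pan','pan_grip','pan_lip']:print(q,[(np.round(d['location']).tolist(),round(d['confidence'],2)) for d in ctrl.mark_of(p,q)])
E
```

```text
[588.04845205  35.06649978 194.32375454] [-1.57001475e+00 -2.20150897e-05 -1.09600482e-01] 48.937942183749435 [-0.59215044  0.37486715 -3.66522278] [ 0.2714459  -0.04159693 -0.03830853] [ 0.09117757  0.59752922 -0.31078999  1.72725686  0.22956598  0.85238468
 -0.43054936]
pan [([578.0, -37.0, 140.0], 0.79), ([459.0, 426.0, 178.0], 0.67)]
pan_grip [([568.0, -121.0, 163.0], 0.72), ([598.0, -46.0, 118.0], 0.35)]
pan_lip [([567.0, -120.0, 162.0], 0.7)]
```

View pics/s24.png

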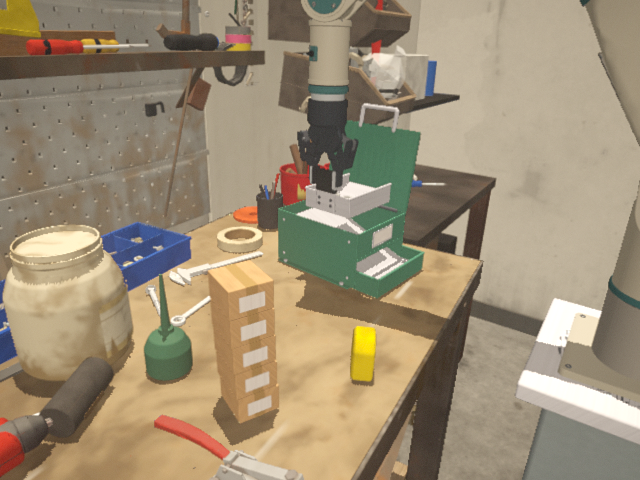

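View pics/d24.png

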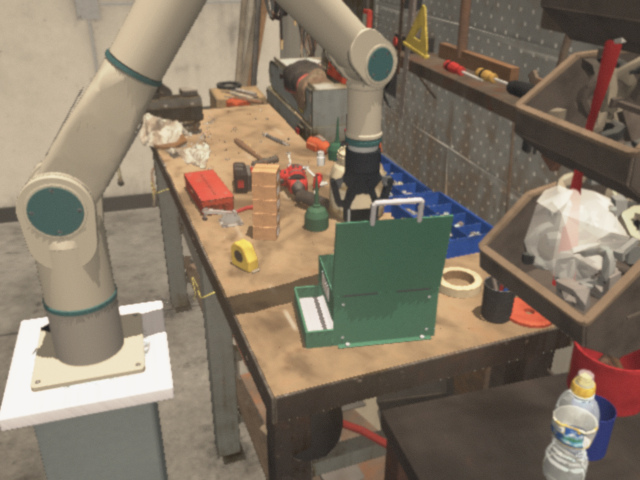

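apply_moves([
  [0,-0.3,-0.8,0,4],
  [0,-0.7,-1.6,0,4],
  [0,-1.2,-2.4,0,4],
  [0,-1.8,-3.2,0,4],
  [0,-2.2,-4,0,4],
  [0,-2.6,-4.8,0,4],
  [0,-2.6,-4.8,0,4],
])

```text
clock: 48.28
eef_pos: [585.2, -1.0, 224.3]
tool_rot: [-1.553, -0.006, -0.105]
force: [-0.8, 22.3, 8.5]
width: 49.0
```

```bash
python3 - <<'E'
from h import *
s=ctrl.read_state();print(s['eef_pos'],s['tool_rot'],s['width'],s['force'],s['torque'],s['qpos'])
p=shot('scene','s25')
cv2.imwrite('pics/s25c.png',cv2.resize(cv2.cvtColor(p['image'][90:290,260:460],cv2.COLOR_RGB2BGR),(600,600),interpolation=cv2.INTER_CUBIC))
E
```

```text
[585.19786492  -0.99490507 224.3275019 ] [-1.55348208 -0.00614801 -0.10532987] 48.995556712383824 [-0.84896735 22.3153497   8.49636088] [ 4.96280542  0.33281625 -0.46393255] [ 0.17870857  0.55490796 -0.33391258  1.71339332  0.20235106  0.89867573
 -0.33873013]
```

View pics/s25c.png

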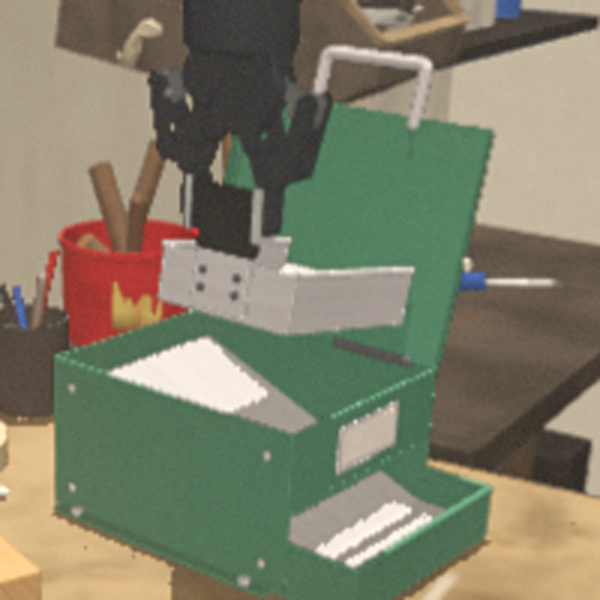

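apply_moves([
  [0,-0.6,1.5,0,4],
  [0,-1.2,2.9,0,4],
  [0,-1.2,2.9,0,4],
  [0,-1.2,2.9,0,4],
])

```text
clock: 48.82
eef_pos: [585.6, 14.2, 231.9]
tool_rot: [-1.572, 0.001, -0.111]
force: [-0.4, -0.2, -4.5]
width: 48.9
```

```bash
python3 - <<'E'
from h import *
s=ctrl.read_state();print(s['eef_pos'],s['tool_rot'],s['width'],s['force'],s['torque'])
p=shot('scene','s26')
cv2.imwrite('pics/s26c.png',cv2.resize(cv2.cvtColor(p['image'][90:290,260:460],cv2.COLOR_RGB2BGR),(600,600),interpolation=cv2.INTER_CUBIC))
E
```

```text
[585.63424843  14.19874913 231.94644568] [-1.57220317e+00  7.05871176e-04 -1.11092725e-01] 48.884035623675274 [-0.4433875  -0.18050343 -4.53665592] [ 0.17295463 -0.01548943  0.08698594]
```

View pics/s26c.png

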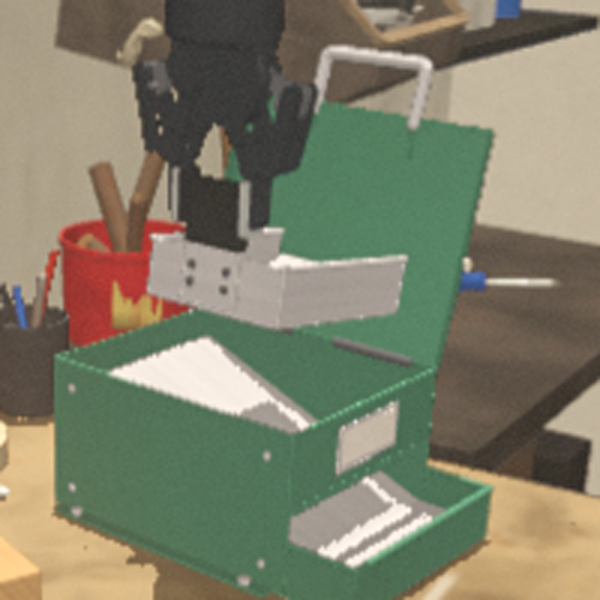

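apply_moves([
  [0,0,0,0,4.6],
  [0,0,0,0,4.7],
])

```text
clock: 49.12
eef_pos: [585.8, 15.0, 232.1]
tool_rot: [-1.571, 0.0, -0.111]
force: [-0.1, -0.7, -4.3]
width: 48.7
```

apply_moves([
  [0,0,0,0,4.8],
  [0,0,0,0,4.8],
])

```text
clock: 49.38
eef_pos: [585.9, 15.5, 232.3]
tool_rot: [-1.571, 0.0, -0.11]
force: [0.0, -0.1, -4.8]
width: 49.2
```

```bash
python3 - <<'E'
from h import *
s=ctrl.read_state();print(s['eef_pos'],s['width'],s['force'],s['torque'])
p=shot('scene','s27')
cv2.imwrite('pics/s27c.png',cv2.resize(cv2.cvtColor(p['image'][90:290,260:460],cv2.COLOR_RGB2BGR),(600,600),interpolation=cv2.INTER_CUBIC))
E
```

```text
[585.87509385  15.53847185 232.26652759] 49.214797319052956 [ 0.03386849 -0.14191477 -4.8006369 ] [ 0.2035489  -0.04499552 -0.02241347]
```

View pics/s27c.png

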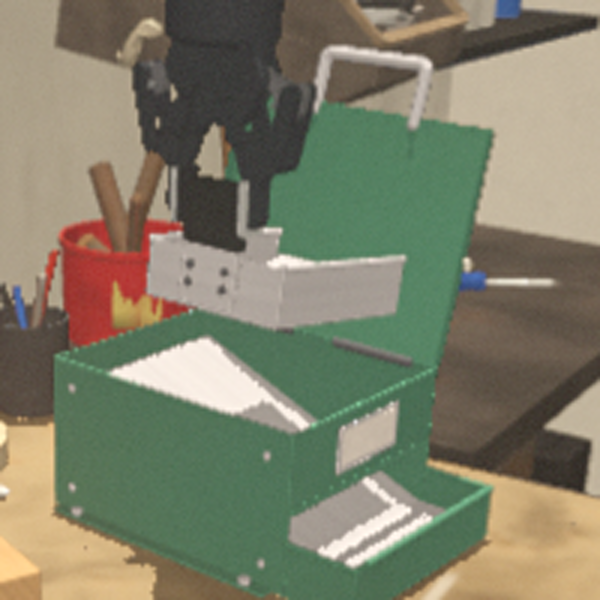

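apply_moves([
  [0,0,0,0,4.9],
  [0,0,0,0,4.9],
])

```text
clock: 49.68
eef_pos: [585.9, 15.5, 232.3]
tool_rot: [-1.571, 0.0, -0.11]
force: [0.6, 0.5, -6.0]
width: 49.7
```

```bash
cat > q.py <<'E'
from h import *
import sys
s=ctrl.read_state();print(s['eef_pos'],s['width'],s['force'],s['torque'])
p=shot('scene')
cv2.imwrite(f'pics/{sys.argv[1]}.png',cv2.resize(cv2.cvtColor(p['image'][90:290,260:460],cv2.COLOR_RGB2BGR),(600,600),interpolation=cv2.INTER_CUBIC))
E
python3 q.py s28
```

```text
[585.89427758  15.5477209  232.31562846] 49.737342929112145 [ 0.64242774  0.4904357  -6.03281449] [0.25734336 0.01505824 0.04459088]
```

View pics/s28.png

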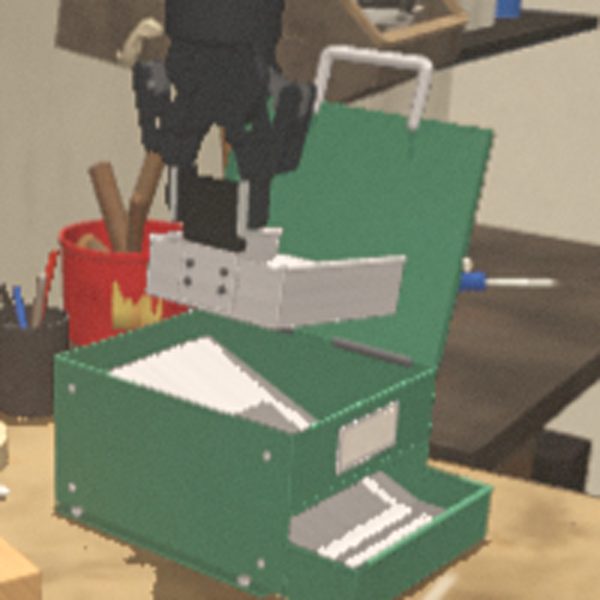

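apply_moves([
  [0,0,0,0,4.93],
])

```text
clock: 49.85
eef_pos: [585.9, 15.5, 232.3]
tool_rot: [-1.571, -0.0, -0.11]
force: [0.0, 0.9, -4.5]
width: 49.5
```

```bash
python3 q.py s29
```

```text
[585.91510561  15.54433634 232.32297364] 49.45269582088984 [ 0.00909889  0.87578706 -4.54209751] [0.28230447 0.02907025 0.01566059]
```

View pics/s29.png

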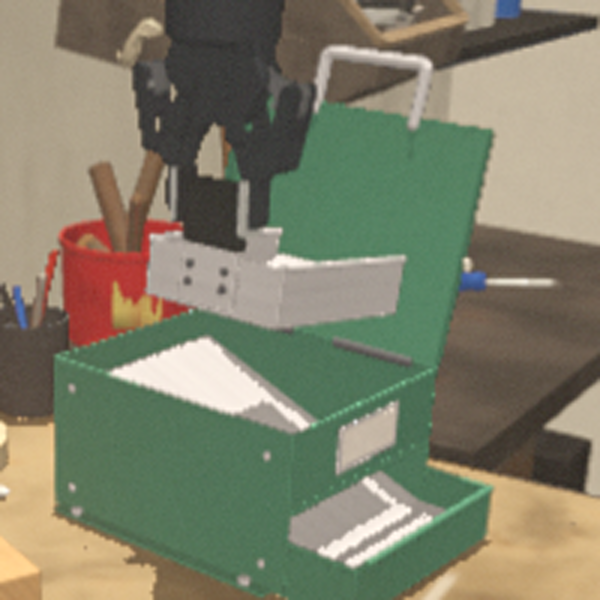

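apply_moves([
  [0,0,0,0,4.96],
  [0,0,0,0,4.96],
])

```text
clock: 50.15
eef_pos: [585.9, 15.5, 232.3]
tool_rot: [-1.571, -0.0, -0.11]
force: [0.5, 0.2, -4.5]
width: 50.1
```

```bash
python3 q.py s30
```

```text
[585.92923011  15.52436166 232.30990753] 50.14472965532187 [ 0.53556661  0.18931881 -4.53658926] [ 0.21371589 -0.02129658 -0.02347186]
```

View pics/s30.png

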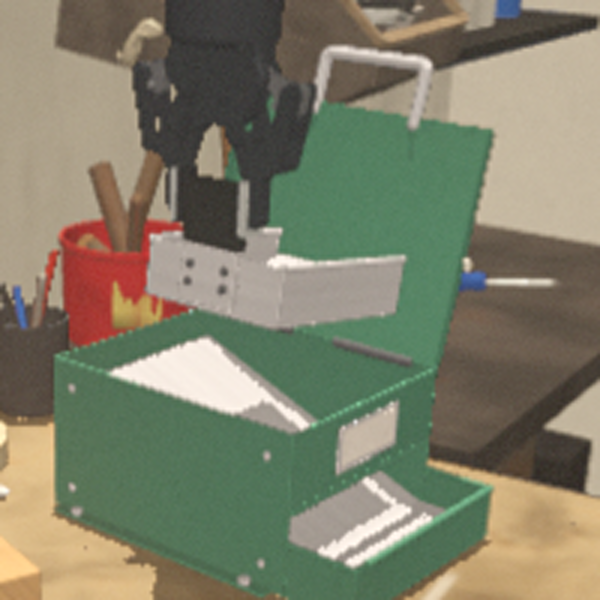

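apply_moves([
  [0,0,0,0,4.99],
  [0,0,0,0,4.99],
])

```text
clock: 50.45
eef_pos: [585.9, 15.3, 232.3]
tool_rot: [-1.571, 0.0, -0.11]
force: [-0.3, 0.8, -4.7]
width: 49.7
```

```bash
python3 q.py s31
```

```text
[585.85379826  15.3258101  232.27399466] 49.749977050445 [-0.25777203  0.81404462 -4.70511168] [ 0.06153904  0.03071357 -0.00099033]
```

View pics/s31.png

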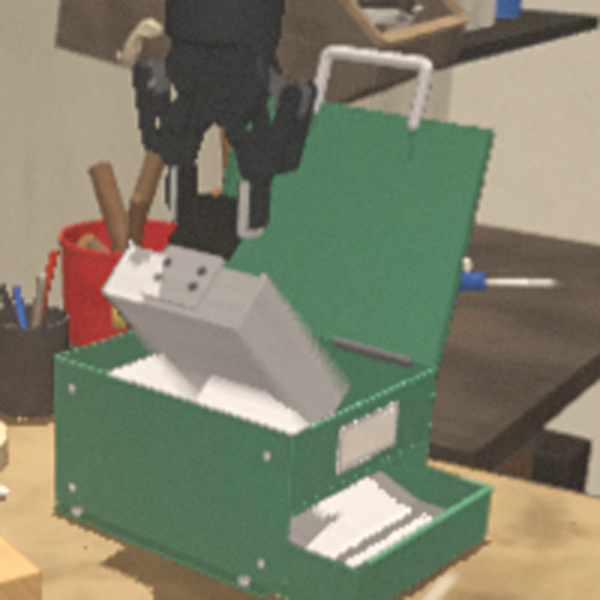

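apply_moves([
  [0,0,0,0,4],
  [0,0,0,0,4],
  [0,0,0,0,4],
])

```text
clock: 50.88
eef_pos: [585.6, 16.6, 232.8]
tool_rot: [-1.57, 0.0, -0.109]
force: [-2.4, 3.0, 2.9]
width: 48.0
```

```bash
python3 q.py s32; python3 - <<'E'
from h import *
p=shot('wrist','w32')
E
```

```text
[585.63722835  16.57297808 232.78105101] 48.004520241216596 [-2.3816056   3.01856218  2.88238958] [1.15105866 1.020807   0.14879013]
```

View pics/s32.png

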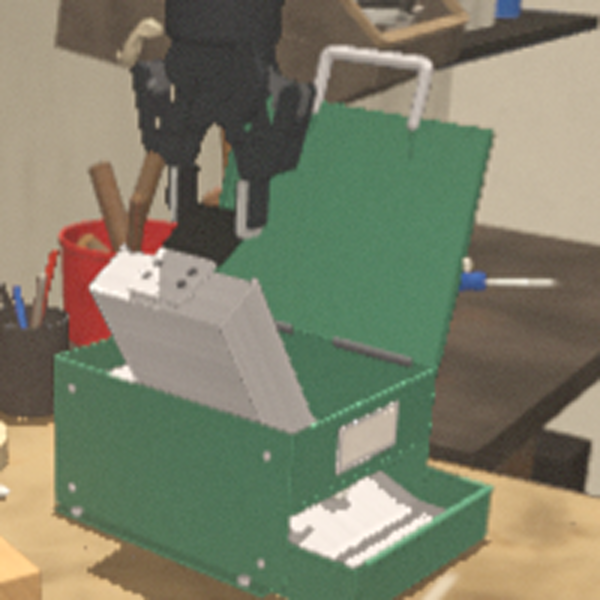

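View pics/w32.png

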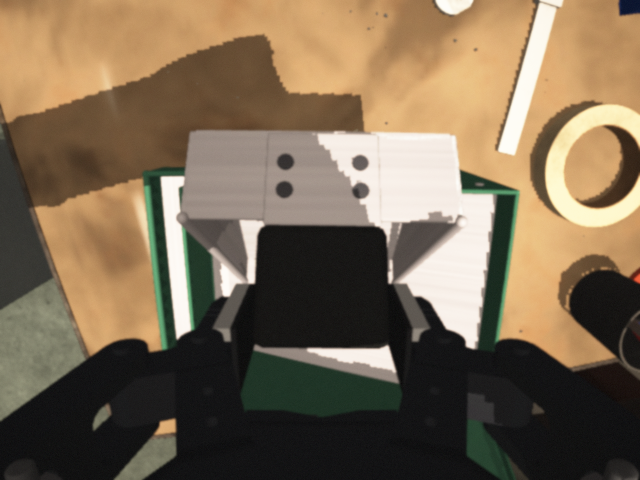

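apply_moves([
  [0,-1.5,0,0,4],
  [0,-3,0,0,4],
  [0,-4,0,0,4],
  [0,-4,0,0,4],
  [0,-4,0,0,4],
  [0,-4,0,0,4],
])

```text
clock: 51.72
eef_pos: [585.6, 15.4, 271.8]
tool_rot: [-1.571, 0.001, -0.11]
force: [0.1, -0.8, -4.6]
width: 48.5
```

```bash
python3 q.py s33; python3 - <<'E'
from h import *
p=shot('side','d33')
F=[]
for i in range(10):
    F.append(ctrl.read_state()['force']); shot('scene')
print(np.mean(F,0))
E
```

```text
[585.55740143  15.42324377 271.75254804] 48.50567781444993 [ 0.09826682 -0.76856553 -4.5654699 ] [ 0.02980256  0.01964974 -0.00093186]
[-0.08774943 -0.00484145 -2.84041549]
```

View pics/s33.png

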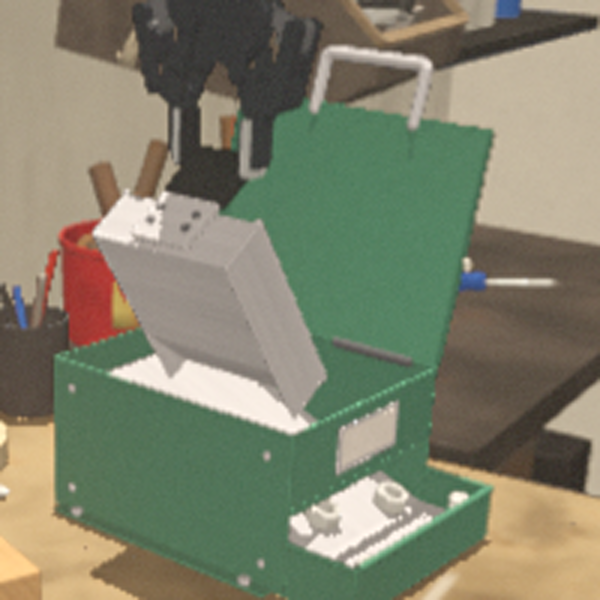

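apply_moves([
  [0,-0.9,0,0,4],
  [0,-0.9,1.8,0,4],
  [0,-0.9,3.3,0,4],
  [0,0.5,3.3,0,4],
  [0,1.6,3.3,0,4],
  [0,2.3,3.6,0,4],
  [0,2.8,5,0,4],
  [0,3.3,6.6,0,4],
  [0,4.1,8.6,0,4],
  [0,4.1,8.6,0,4],
])

```text
clock: 53.58
eef_pos: [595.0, 104.9, 230.8]
tool_rot: [-1.568, 0.001, -0.106]
force: [-1.6, -1.2, 2.2]
width: 47.6
```

```bash
python3 q.py s34
```

```text
[594.97295251 104.85394453 230.81592351] 47.59444160050905 [-1.64769576 -1.22764938  2.23270659] [-0.44577875  0.3035667  -0.07035038]
```

View pics/s34.png

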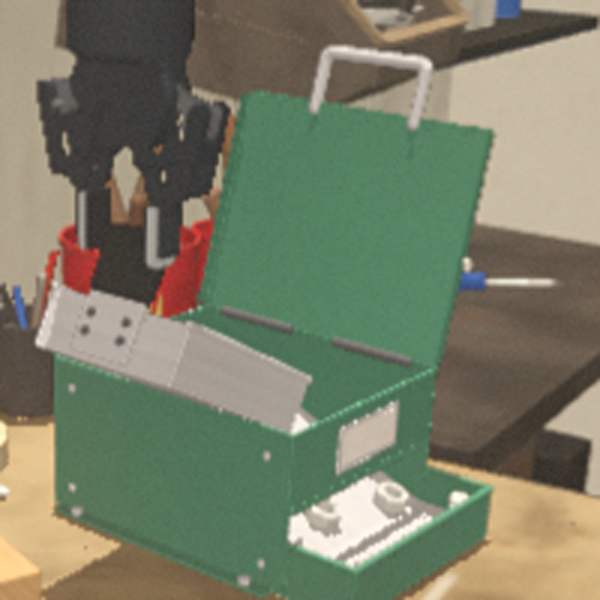

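apply_moves([
  [0,1,2,0,4],
  [0,2.2,3.7,0,4],
  [0,3.8,5.4,0,4],
  [0,5.6,6.6,0,4],
  [0,7,7.4,0,4],
  [0,7,7.4,0,4],
])

```text
clock: 54.38
eef_pos: [601.9, 176.7, 159.5]
tool_rot: [-1.57, 0.004, -0.108]
force: [-0.7, 2.8, -0.4]
width: 40.0
```

```bash
python3 q.py s35; python3 - <<'E'
from h import *
p=shot('wrist','w35')
E
```

```text
[601.93134786 176.71811096 159.51553968] 39.976552987313 [-0.71848269  2.82694671 -0.42452817] [ 0.61711356  0.10537734 -0.10807568]
```

View pics/s35.png

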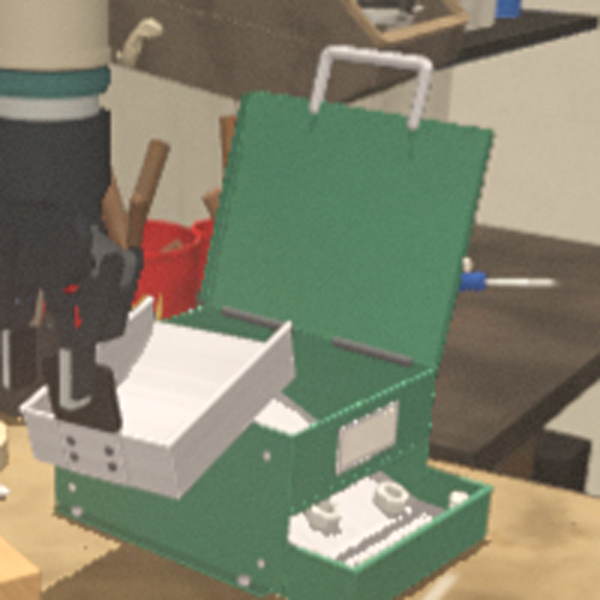

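View pics/w35.png

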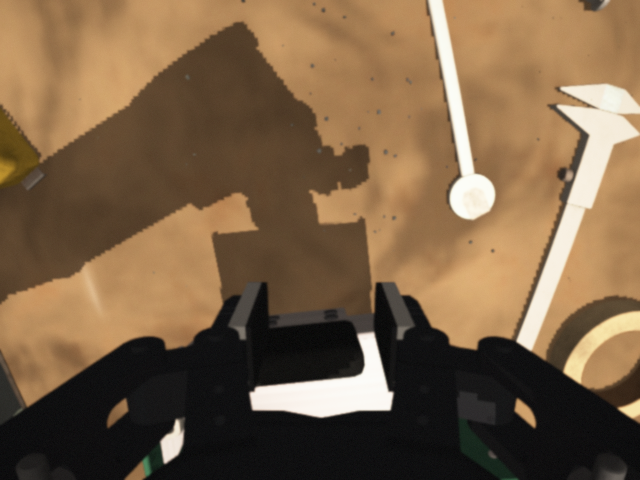

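```bash
python3 q.py s36; python3 - <<'E'
from h import *
p=shot('wrist','w36');shot('scene','s36f')
E
```

```text
[603.16182048 175.28269137 161.11533474] 39.76005088189331 [-0.50346454  3.42983607  0.48068414] [ 0.63526298  0.07190369 -0.13046104]
```

View pics/s36f.png

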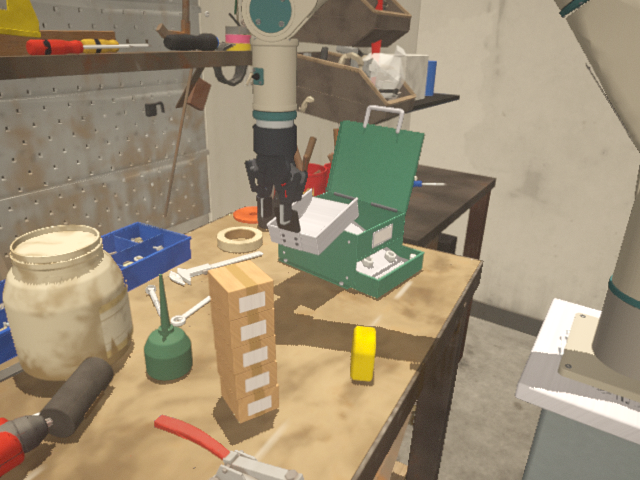

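View pics/w36.png

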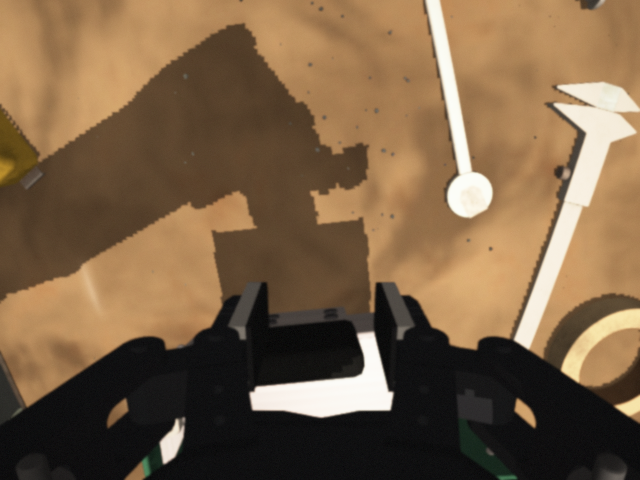

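```bash
python3 - <<'E'
from h import *
for c,(r0,r1,c0,c1) in {'scene':(130,270,230,410),'side':(150,310,300,460)}.items():
    p=shot(c); cv2.imwrite(f'pics/z37{c}.png',cv2.resize(cv2.cvtColor(p['image'][r0:r1,c0:c1],cv2.COLOR_RGB2BGR),None,fx=4.2 if c=='scene' else 3.7,fy=4.2 if c=='scene' else 3.7,interpolation=cv2.INTER_CUBIC))
    for q in ['pan','pan_grip','pan_lip']:print(c,q,[(np.round(d['location']).tolist(),round(d['confidence'],2)) for d in ctrl.mark_of(p,q)])
p=shot('wrist')
for q in ['pan','pan_grip','pan_lip']:print(c,q,[(np.round(d['location']).tolist(),round(d['confidence'],2)) for d in ctrl.mark_of(p,q)])
E
```

```text
scene pan [([589.0, 72.0, 108.0], 0.97)]
scene pan_grip [([590.0, 154.0, 160.0], 0.74)]
scene pan_lip [([586.0, -5.0, 154.0], 0.66), ([456.0, 429.0, 179.0], 0.45), ([455.0, 420.0, 23.0], 0.25)]
side pan []
side pan_grip [([595.0, 154.0, 168.0], 0.56)]
side pan_lip []
side pan []
side pan_grip [([591.0, 158.0, 165.0], 0.94)]
side pan_lip []
```

View pics/z37scene.png

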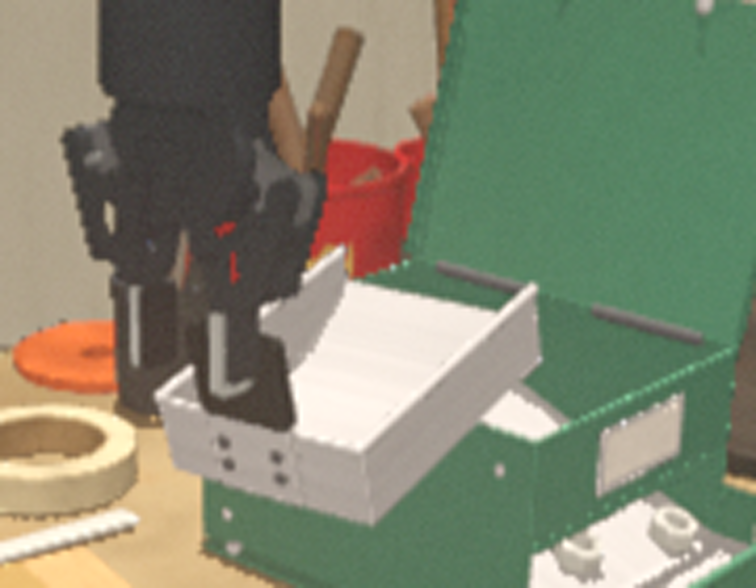

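View pics/z37side.png

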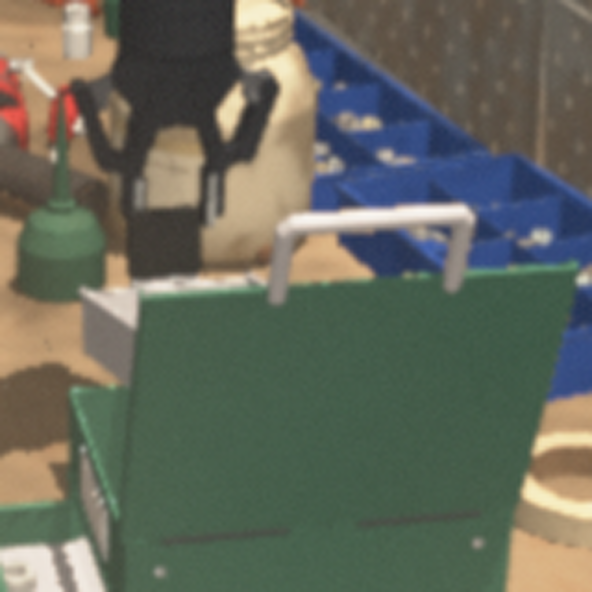

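apply_moves([
  [-0.6,0,0,0,2.5],
  [-1.2,0,0,0,1],
  [-1.2,0.4,0,0,0.5],
  [-1.2,0.4,-0.7,0,0.5],
  [-1.2,0.4,-1.4,0,0.5],
  [-1.2,0.4,-2.1,0,0.5],
  [-1.2,0.4,-2.1,0,0.5],
])

```text
clock: 56.1
eef_pos: [590.0, 157.0, 158.1]
tool_rot: [-1.567, -0.002, -0.109]
force: [0.3, 5.9, 1.8]
width: 5.2
```

```bash
cat > z.py <<'E'
from h import *
import sys
s=ctrl.read_state();print(s['eef_pos'].round(1),s['width'],s['force'].round(1))
p=shot('scene'); cv2.imwrite(f'pics/{sys.argv[1]}.png',cv2.resize(cv2.cvtColor(p['image'][130:270,230:410],cv2.COLOR_RGB2BGR),None,fx=4.2,fy=4.2,interpolation=cv2.INTER_CUBIC))
for q in ['pan','pan_grip','pan_lip']:print(q,[(np.round(d['location']).tolist(),round(d['confidence'],2)) for d in ctrl.mark_of(p,q)][:2])
p=shot('wrist',sys.argv[1]+'w')
for q in ['pan','pan_grip','pan_lip']:print('w',q,[(np.round(d['location']).tolist(),round(d['confidence'],2)) for d in ctrl.mark_of(p,q)][:2])
E
python3 z.py z38
```

```text
[590.  157.  158.1] 5.200689325172211 [0.3 5.9 1.8]
pan [([577.0, 41.0, 117.0], 0.76)]
pan_grip [([563.0, 131.0, 160.0], 0.77), ([454.0, 424.0, 99.0], 0.56)]
pan_lip [([597.0, -25.0, 168.0], 0.73), ([581.0, 41.0, 117.0], 0.42)]
w pan []
w pan_grip [([366.0, 261.0, -2.0], 0.56)]
w pan_lip []
```

View pics/z38.png

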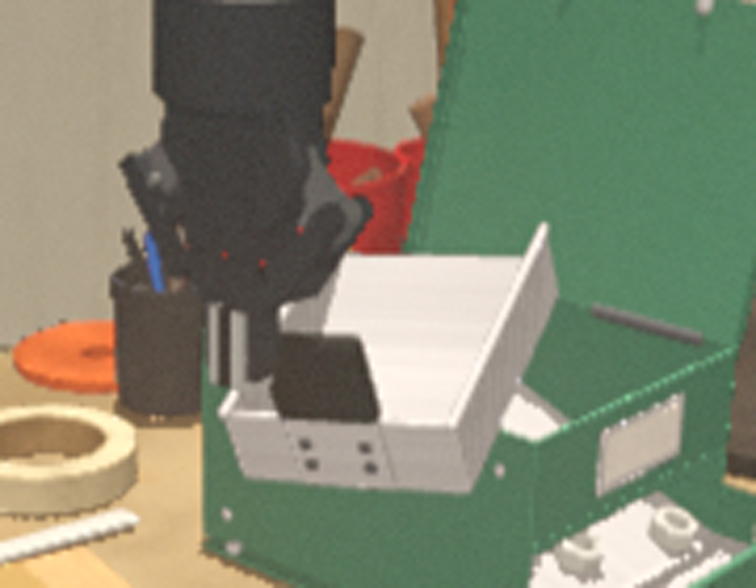

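View pics/z38w.png

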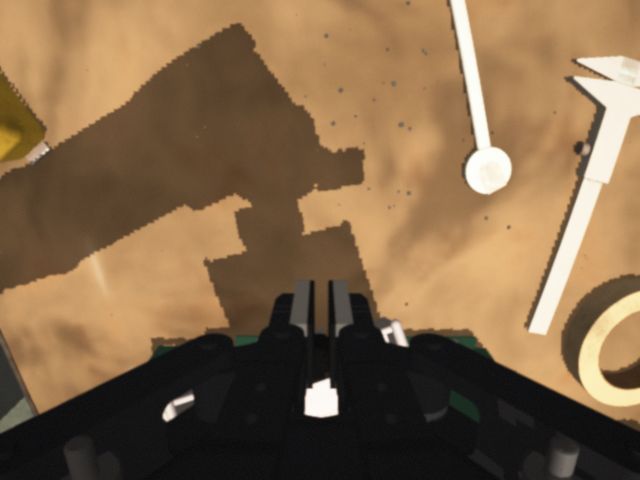

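apply_moves([
  [-0.7,0,0,0,0.5],
  [-1.4,0,-0.4,0,0.5],
  [-2.1,0,-1,0,0.5],
  [-2.4,0,-1.7,0,0.5],
  [-2.4,0,-2.4,0,0.5],
  [-2.4,0,-2.4,0,0.5],
])

```text
clock: 57.25
eef_pos: [566.4, 145.4, 161.5]
tool_rot: [-1.553, -0.01, -0.104]
force: [1.1, 20.7, 13.6]
width: 4.9
```

```bash
python3 z.py z39
```

```text
[566.4 145.4 161.5] 4.894445680691038 [ 1.1 20.7 13.6]
pan [([579.0, -196.0, 327.0], 0.74)]
pan_grip [([540.0, 113.0, 164.0], 0.91)]
pan_lip []
w pan []
w pan_grip []
w pan_lip []
```

View pics/z39.png

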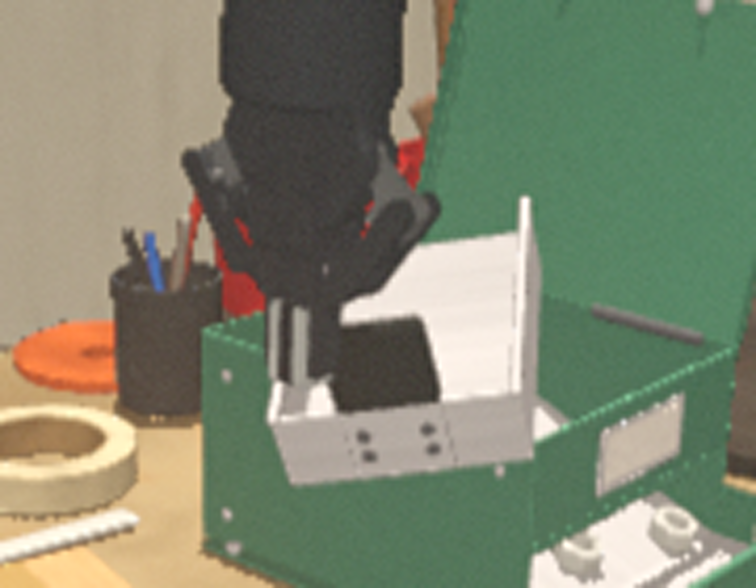

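View pics/z39w.png

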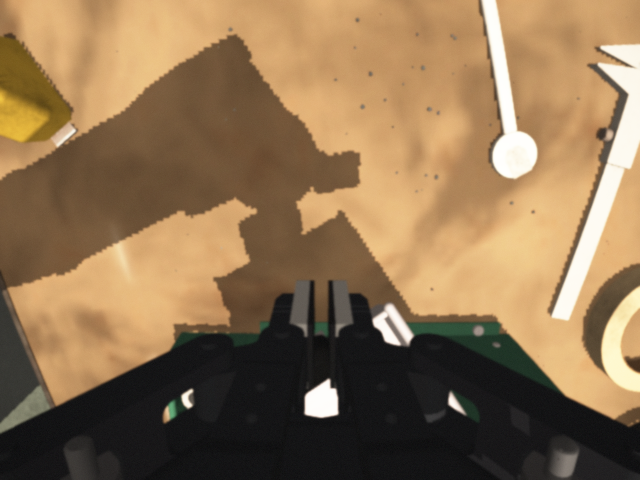

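apply_moves([
  [0,-0.4,0.3,0,2],
  [0,-0.4,0.3,0,4],
  [0,-0.4,0.3,0,6],
  [0,-0.4,0,0,6],
])

```text
clock: 58.15
eef_pos: [562.5, 133.4, 160.9]
tool_rot: [-1.571, 0.001, -0.111]
force: [-0.6, 3.0, 2.7]
width: 59.9
```

```bash
python3 z.py z40
```

```text
[562.5 133.4 160.9] 59.93831184636234 [-0.6  3.   2.7]
pan [([571.0, 35.0, 121.0], 0.87)]
pan_grip [([439.0, -101.0, 23.0], 0.75), ([543.0, 121.0, 161.0], 0.71)]
pan_lip [([610.0, -24.0, 175.0], 0.94)]
w pan []
w pan_grip [([548.0, 122.0, 160.0], 0.75)]
w pan_lip []
```

View pics/z40.png

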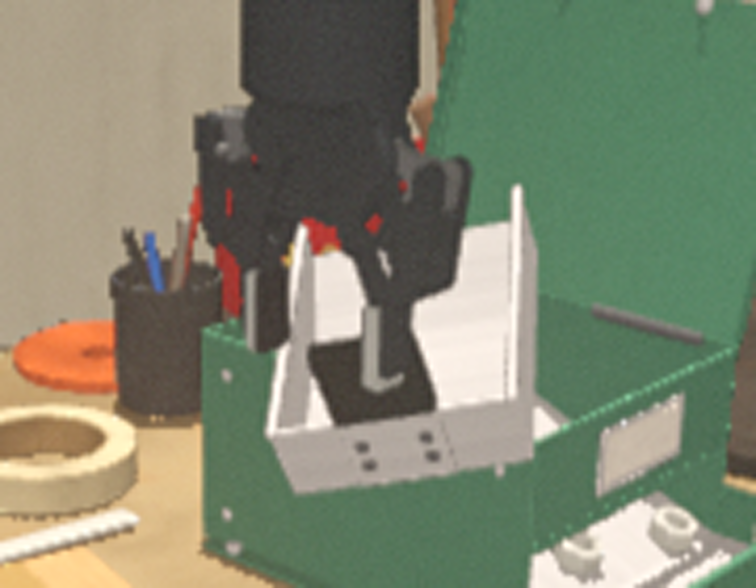

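View pics/z40w.png

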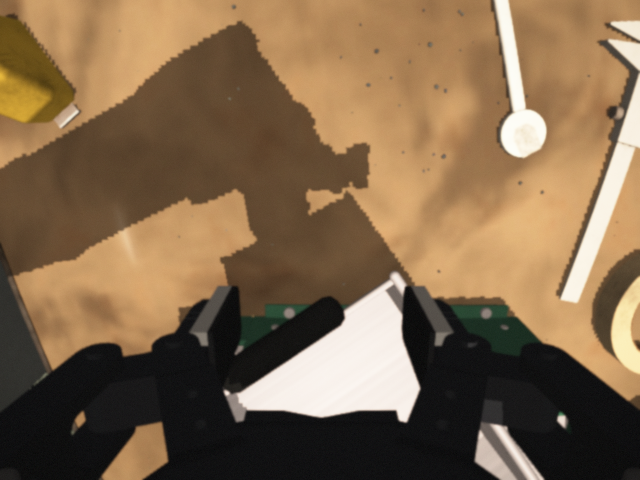

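```bash
python3 - <<'E'
from h import *
T=pose();p=shot('wrist');C=cam_world(p,T)
im=p['image'];m=(im.max(2)<45)
for z in (172,180):
    a=unproj(p,(236,375),C,z);b=unproj(p,(337,308),C,z);print(z,a.round(),b.round(),((a+b)/2).round(),np.linalg.norm(a-b).round(),np.arctan2(*(b-a)[[1,0]]).round(3))
E
```

```text
172 [529. 112. 172.] [570. 136. 172.] [550. 124. 172.] 47.0 0.527
180 [532. 118. 180.] [570. 140. 180.] [551. 129. 180.] 44.0 0.527
```

apply_moves([
  [-0.6,0,-0.2,-0.12,8.2],
  [-1.2,0.3,-0.7,-0.3,8.2],
  [-1.3,0.8,-1.1,-0.48,7.5],
  [-1.3,1.2,-1.1,-0.61,4],
  [-1.3,1.2,-1.1,-0.61,4],
  [-1.3,1.2,-1.1,-0.61,4],
])

```text
clock: 59.35
eef_pos: [548.6, 123.9, 149.4]
tool_rot: [-1.571, 0.0, 0.498]
force: [-2.4, 0.6, 1.3]
width: 40.2
```

```bash
python3 z.py z41
```

```text
[548.6 123.9 149.4] 40.1777109458865 [-2.4  0.6  1.3]
pan [([593.0, 90.0, 157.0], 0.55)]
pan_grip [([545.0, 141.0, 14.0], 0.98), ([452.0, 425.0, 61.0], 0.3)]
pan_lip [([596.0, 89.0, 156.0], 0.79)]
w pan [([564.0, 73.0, 80.0], 0.83), ([703.0, 262.0, -0.0], 0.26)]
w pan_grip [([549.0, 148.0, 13.0], 0.75)]
w pan_lip []
```

View pics/z41.png

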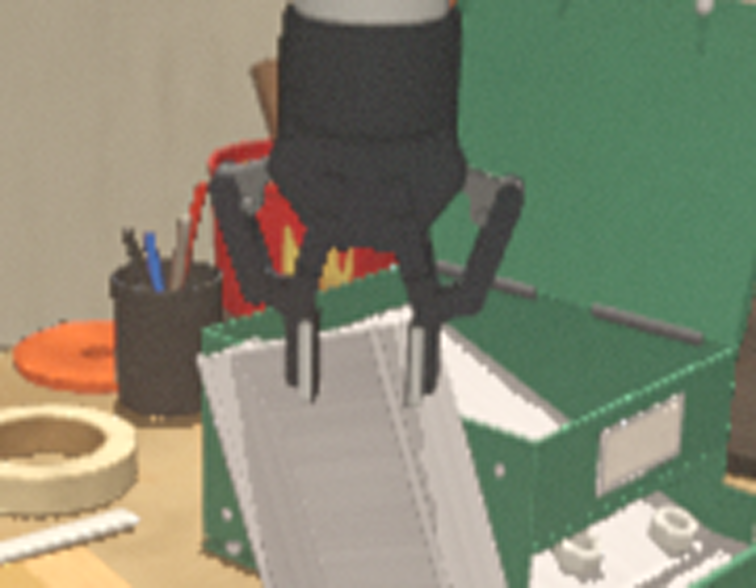

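View pics/z41w.png

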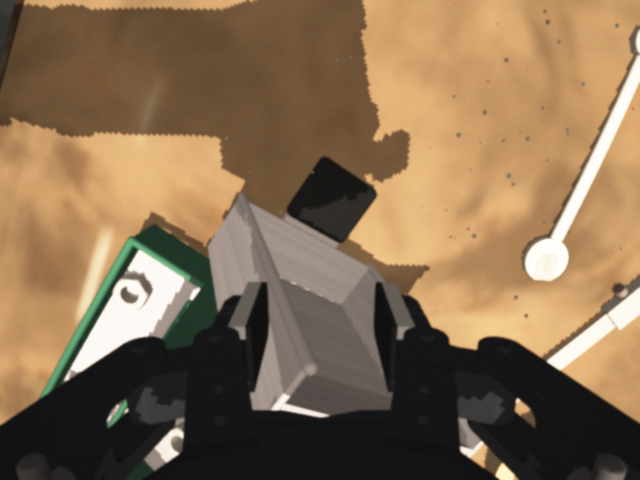

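apply_moves([
  [0,-1.5,0,0,4],
  [0,-4,0,0,4],
  [0,-8,0,0,4],
  [0,-13,0,0,4],
  [0,-16,3,0,4],
  [0,-16,5,0,4],
  [0,-16,5,0,4],
])

```text
clock: 60.62
eef_pos: [523.7, 169.6, 309.6]
tool_rot: [-1.571, -0.0, 0.503]
force: [-0.3, -0.6, -0.5]
width: 39.9
```

```bash
python3 z.py z42; python3 - <<'E'
from h import *
shot('side','d42')
E
```

```text
[523.7 169.6 309.6] 39.936199526963364 [-0.3 -0.6 -0.5]
pan [([535.0, 61.0, 67.0], 0.92)]
pan_grip [([543.0, 137.0, 7.0], 0.79)]
pan_lip [([541.0, 72.0, 155.0], 0.86)]
w pan [([533.0, 62.0, 69.0], 0.78)]
w pan_grip [([546.0, 138.0, 6.0], 0.8)]
w pan_lip [([538.0, 78.0, 153.0], 0.85)]
```

View pics/z42.png

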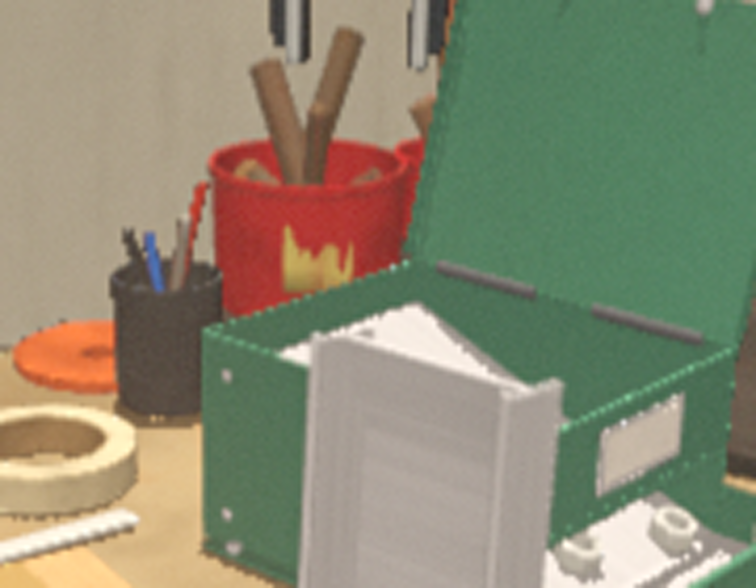

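View pics/z42w.png

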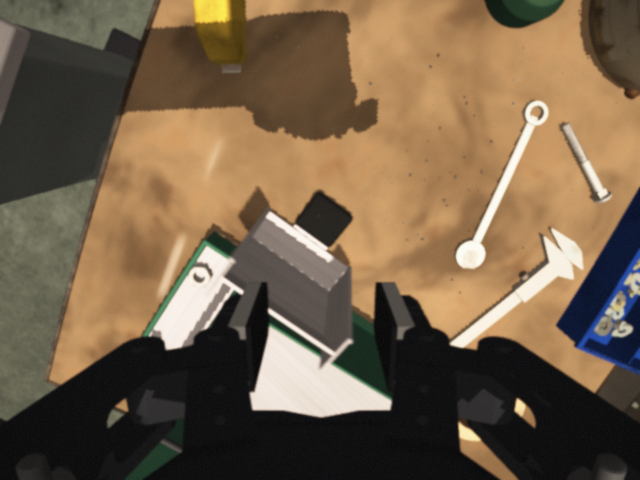

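```bash
python3 - <<'E'
from h import *
T=pose();p=shot('wrist','w43');C=cam_world(p,T)
for uv in [(325,362),(352,343),(338,352),(228,280)]: print(uv,unproj(p,uv,C,157).round(1))
cv2.imwrite('pics/w43c.png',cv2.resize(cv2.cvtColor(p['image'][170:400,180:400],cv2.COLOR_RGB2BGR),None,fx=2.6,fy=2.6,interpolation=cv2.INTER_CUBIC))
E
```

```text
(325, 362) [588.9  59.1 157. ]
(352, 343) [599.6  85.3 157. ]
(338, 352) [593.7  72.5 157. ]
(228, 280) [487.6  86.9 157. ]
```

View pics/w43c.png

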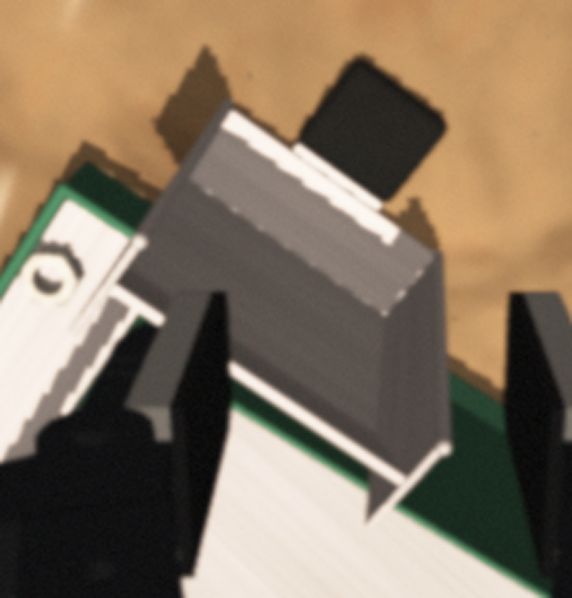

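```bash
python3 pl.py 523.7 169.6 309.6 0.5 596 87 220 -.15
```

```text
[np.float64(2.4), 9.0, np.float64(-10.7), 0.65] rows>=3.5 cmd-> [np.float64(596.06), np.float64(87.2), 219.6, -0.15]
```

apply_moves([
  [0.6,1,-3,0.18,4],
  [1.2,3,-6,0.36,4],
  [1.8,6,-9,0.54,4],
  [2.4,9,-10.7,0.65,4],
  [2.4,9,-10.7,0.65,4],
  [2.4,9,-10.7,0.65,4],
])

```text
clock: 61.88
eef_pos: [597.0, 87.2, 220.3]
tool_rot: [-1.569, -0.001, -0.147]
force: [0.3, -0.0, 0.9]
width: 40.0
```

```bash
python3 - <<'E'
from h import *
s=ctrl.read_state();print(s['eef_pos'],s['tool_rot'])
T=pose();p=shot('wrist','w44');C=cam_world(p,T)
save('w44r',rect(p,C,540,640,40,140,157,5))
for q in ['pan','pan_grip','pan_lip']:print('w',q,[(np.round(d['location']).tolist(),round(d['confidence'],2)) for d in ctrl.mark_of(p,q)][:2])
E
```

```text
[596.98874294  87.15670898 220.31576277] [-1.56938411e+00 -6.00175987e-04 -1.47057792e-01]
w pan [([534.0, 62.0, 70.0], 0.58)]
w pan_grip [([546.0, 138.0, 10.0], 0.88), ([495.0, -90.0, 18.0], 0.66)]
w pan_lip [([536.0, 76.0, 156.0], 0.81)]
```

View pics/w44.png

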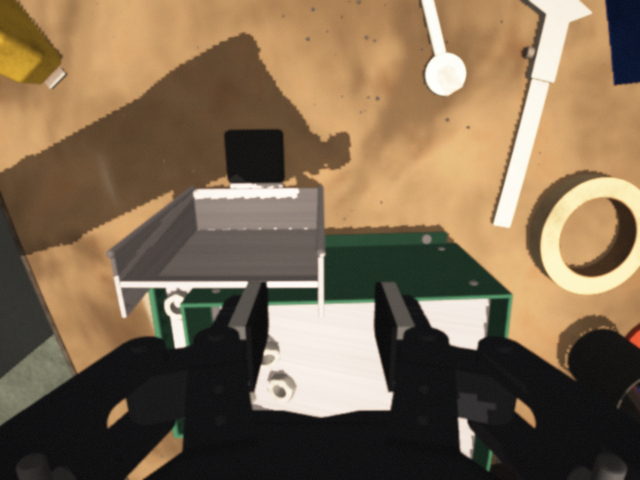

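View pics/w44r.png

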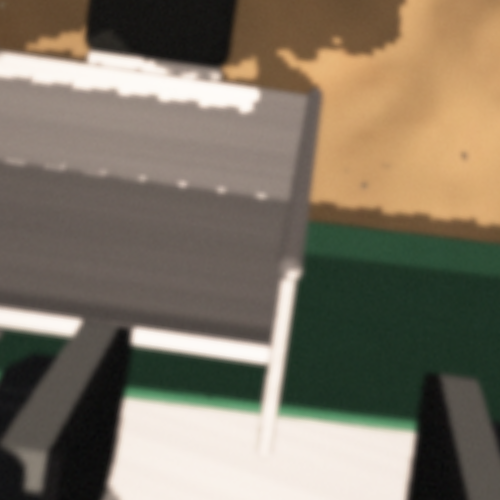

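apply_moves([
  [0.1,2,-0.4,0,4],
  [0.1,4.5,-0.4,0,4],
  [0.1,6.5,-0.4,0,4],
  [0.1,8,-0.4,0,4],
  [0.1,9.2,-0.4,0,4],
  [0.1,9.2,-0.4,0,4],
])

```text
clock: 62.82
eef_pos: [597.0, 81.7, 126.8]
tool_rot: [-1.571, 0.001, -0.15]
force: [0.1, -0.1, 0.6]
width: 40.0
```

```bash
python3 z.py z45
```

```text
[597.   81.7 126.8] 40.022926207926744 [ 0.1 -0.1  0.6]
pan [([534.0, 60.0, 69.0], 0.65), ([580.0, -199.0, 325.0], 0.51)]
pan_grip [([543.0, 136.0, 5.0], 0.9)]
pan_lip []
w pan [([537.0, 62.0, 69.0], 0.79)]
w pan_grip [([544.0, 138.0, 6.0], 0.55), ([594.0, -49.0, -2.0], 0.28)]
w pan_lip []
```

View pics/z45w.png

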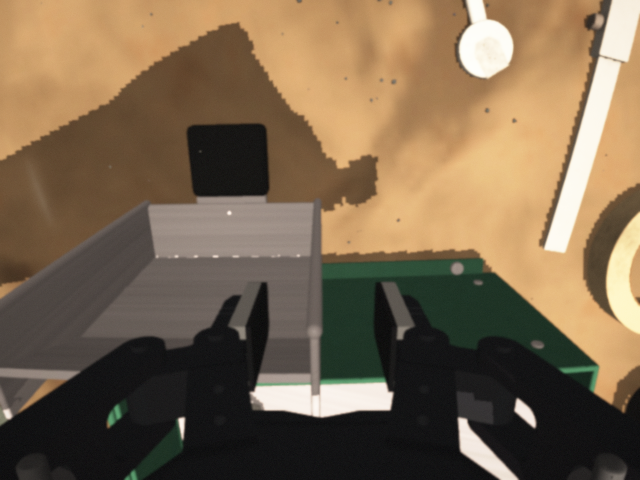

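View pics/z45.png

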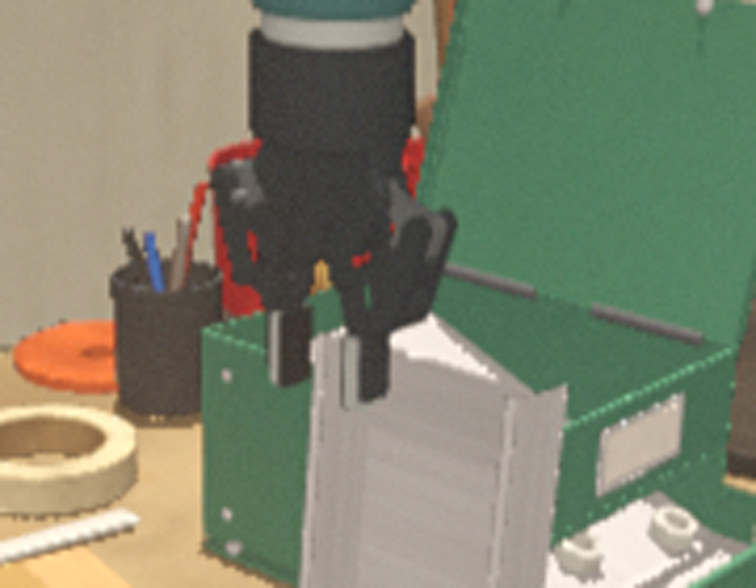

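apply_moves([
  [0,0,0,0,2],
  [0,0,0,0,0.5],
  [0,0,0,0,0],
  [0,0,0,0,0],
  [0,0,0,0,0],
  [0,-0.5,0,0,0],
  [0,-1,0.2,0,0],
  [0,-1.5,0.5,0,0],
  [0,-1.5,1,0,0],
])

```text
clock: 64.35
eef_pos: [599.4, 91.9, 142.8]
tool_rot: [-1.57, -0.001, -0.15]
force: [0.1, 0.0, -2.9]
width: 2.0
```

```bash
python3 z.py z46
```

```text
[599.4  91.9 142.8] 2.0306437713391703 [ 0.1  0.  -2.9]
pan [([534.0, 71.0, 80.0], 0.56), ([539.0, 86.0, 168.0], 0.5)]
pan_grip [([545.0, 149.0, 21.0], 0.69)]
pan_lip [([536.0, 84.0, 167.0], 0.88)]
w pan [([537.0, 73.0, 84.0], 0.91)]
w pan_grip [([550.0, 149.0, 23.0], 0.87)]
w pan_lip [([541.0, 89.0, 167.0], 0.85)]
```

View pics/z46.png

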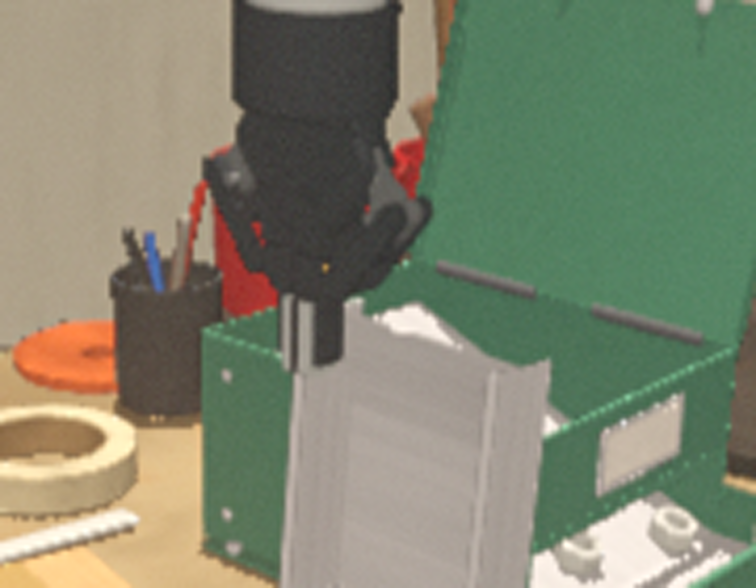

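View pics/z46w.png

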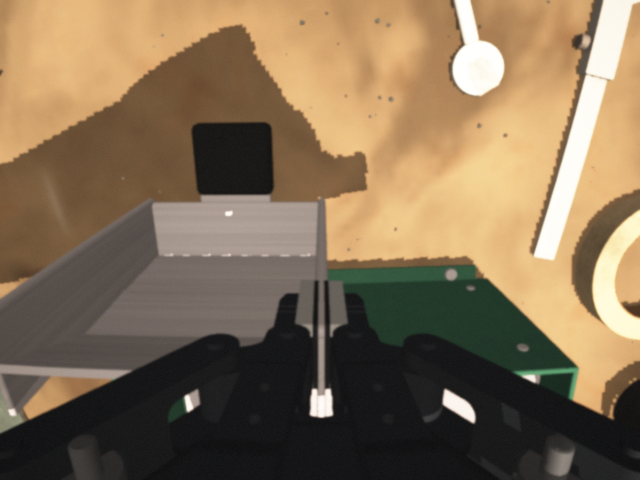

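apply_moves([
  [-0.2,0,1,0,0],
  [-0.5,0,3,0,0],
  [-0.8,0,5,0,0],
  [-1.1,0,7.5,0,0],
  [-1.5,0,10,0,0],
  [-1.9,0,12.5,0,0],
  [-2.3,0,15,0,0],
  [-2.7,0,17,0,0],
  [-3,0,19,0,0],
  [-3,0,20,0,0],
  [-3,0,20,0,0],
  [-3,0.6,20,0,0],
  [-3,1.2,20,0,0],
  [-3,1.4,20,0,0],
  [-3,1.4,20,0,0],
])

```text
clock: 66.62
eef_pos: [599.2, 293.3, 128.2]
tool_rot: [-1.571, 0.0, -0.151]
force: [-0.0, 0.4, -2.6]
width: 1.7
```

```bash
cat > y.py <<'E'
from h import *
import sys
s=ctrl.read_state();print(s['eef_pos'].round(1),s['width'],s['force'].round(1),s['torque'].round(2))
p=shot('scene',sys.argv[1])
for q in ['pan','pan_grip','pan_lip']:print(q,[(np.round(d['location']).tolist(),round(d['confidence'],2)) for d in ctrl.mark_of(p,q)][:2])
p=shot('wrist',sys.argv[1]+'w')
for q in ['pan','pan_grip','pan_lip']:print('w',q,[(np.round(d['location']).tolist(),round(d['confidence'],2)) for d in ctrl.mark_of(p,q)][:2])
E
python3 y.py y47
```

```text
[599.2 293.3 128.2] 1.6527700334182314 [-0.   0.4 -2.6] [-0.05 -0.15  0.02]
pan [([537.0, 276.0, 69.0], 0.57)]
pan_grip []
pan_lip [([536.0, 288.0, 152.0], 0.79)]
w pan [([538.0, 278.0, 71.0], 0.82)]
w pan_grip []
w pan_lip [([540.0, 287.0, 155.0], 0.83)]
```

View pics/y47.png

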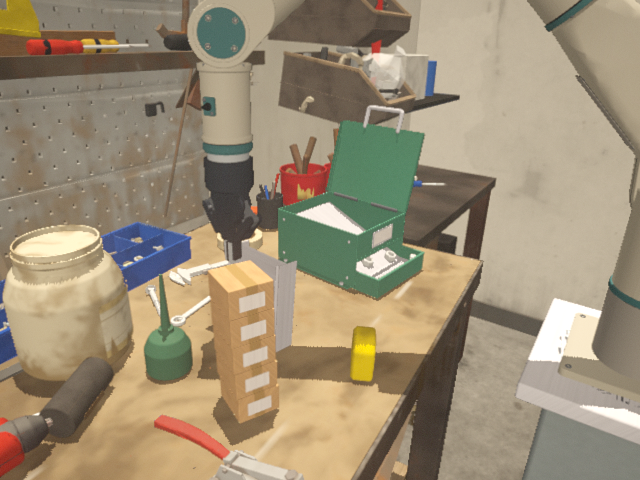

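View pics/y47w.png

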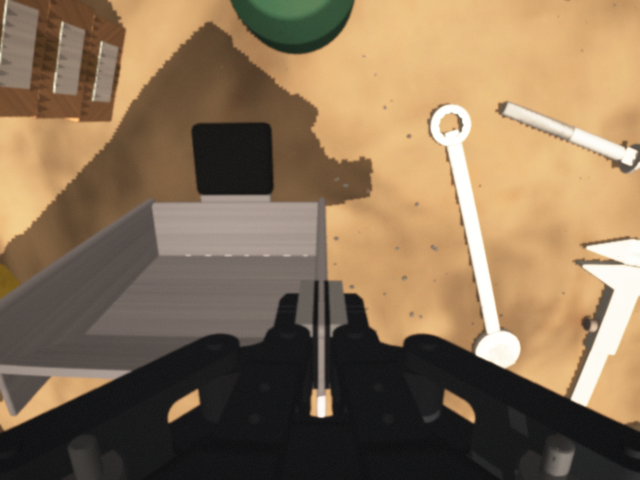

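apply_moves([
  [0,0.3,0,0,0.1],
  [0,0.4,0,0,0.16],
  [0,0.4,-0.8,0,0.16],
  [0,0.4,-1.6,0,0.16],
  [0,0.4,-2.4,0,0.16],
  [0,0.4,-2.4,0,0.16],
])

```text
clock: 67.78
eef_pos: [597.8, 273.7, 128.0]
tool_rot: [-1.563, -0.005, -0.151]
force: [0.8, 2.8, 12.1]
width: 1.6
```

```bash
python3 y.py y48
```

```text
[597.8 273.7 128. ] 1.5982836590127227 [ 0.8  2.8 12.1] [ 1.06  0.42 -0.12]
pan [([601.0, 438.0, -4.0], 0.5)]
pan_grip []
pan_lip [([539.0, 270.0, 150.0], 0.94)]
w pan [([537.0, 266.0, 70.0], 0.67)]
w pan_grip [([552.0, 348.0, 16.0], 0.63)]
w pan_lip [([540.0, 266.0, 153.0], 0.58)]
```

View pics/y48w.png

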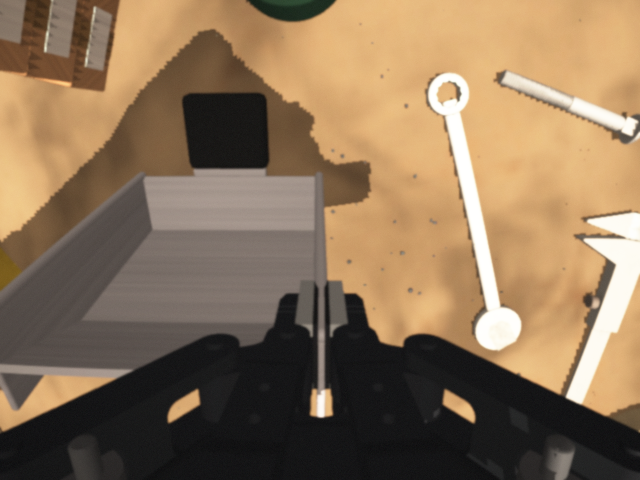

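apply_moves([
  [0,0,-1.2,0,0.16],
  [0,0.2,-2.4,0,0.16],
  [0,0.5,-3.5,0,0.16],
  [0,0.9,-4.7,0,0.16],
  [0,1.4,-5.8,0,0.16],
  [0,2,-6.9,0,0.16],
  [0,2,-6.9,0,0.16],
])

```text
clock: 69.05
eef_pos: [587.5, 204.5, 106.7]
tool_rot: [-1.564, -0.005, -0.152]
force: [0.6, 2.2, 7.1]
width: 1.8
```

```bash
python3 y.py y49
```

```text
[587.5 204.5 106.7] 1.81765956704152 [0.6 2.2 7.1] [ 1.15  0.19 -0.09]
pan [([530.0, 232.0, 49.0], 0.83), ([456.0, 426.0, 62.0], 0.71)]
pan_grip []
pan_lip [([526.0, 196.0, 126.0], 0.69), ([578.0, -196.0, 327.0], 0.69)]
w pan [([534.0, 235.0, 56.0], 0.61)]
w pan_grip [([549.0, 331.0, 44.0], 0.8)]
w pan_lip [([527.0, 196.0, 126.0], 0.73)]
```

View pics/y49w.png

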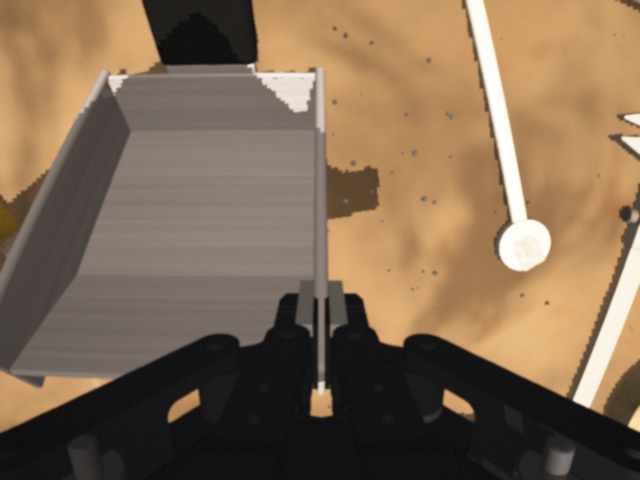

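View pics/y49.png

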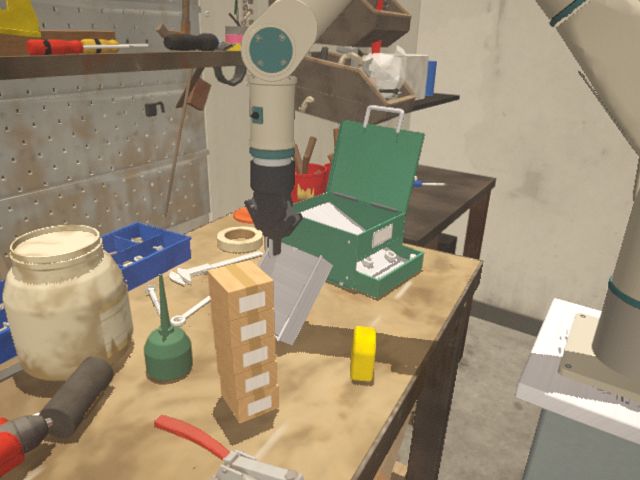

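apply_moves([
  [0,0.7,-1,0,0.16],
  [0,1.5,-2,0,0.16],
  [0,2.4,-2.8,0,0.16],
  [0,3.4,-3.5,0,0.16],
  [0,4.4,-4.2,0,0.16],
  [0,5.4,-4.9,0,0.16],
  [0,5.4,-4.9,0,0.16],
])

```text
clock: 70.32
eef_pos: [579.1, 153.6, 51.0]
tool_rot: [-1.569, -0.002, -0.151]
force: [0.7, -0.7, 3.0]
width: 1.9
```

```bash
python3 y.py y50
```

```text
[579.1 153.6  51. ] 1.9424497095890383 [ 0.7 -0.7  3. ] [ 0.2  -0.13 -0.06]
pan [([528.0, 210.0, 15.0], 0.82)]
pan_grip [([579.0, -198.0, 327.0], 0.22)]
pan_lip [([517.0, 134.0, 62.0], 0.84)]
w pan [([530.0, 216.0, 19.0], 0.84)]
w pan_grip []
w pan_lip []
```

View pics/y50w.png

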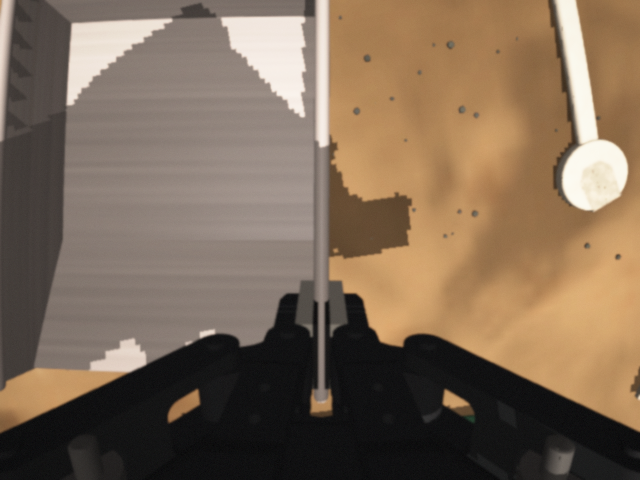

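View pics/y50.png

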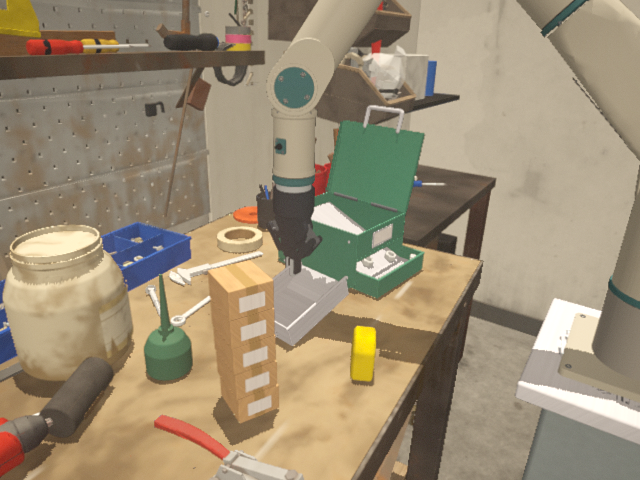

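apply_moves([
  [0,0.8,-0.4,0,0.17],
  [0,1.5,-0.7,0,0.17],
  [0,1.8,-0.8,0,0.17],
  [0,1.8,-0.8,0,0.19],
  [0,1.8,-0.8,0,0.21],
  [0,1.8,-0.8,0,0.3],
  [0,1.8,-0.8,0,0.6],
  [0,1.3,-0.8,0,0.8],
])

```text
clock: 71.72
eef_pos: [575.2, 145.8, 36.8]
tool_rot: [-1.572, 0.003, -0.149]
force: [0.1, -0.4, -0.4]
width: 7.9
```

```bash
python3 y.py y51
```

```text
[575.2 145.8  36.8] 7.882391070779329 [ 0.1 -0.4 -0.4] [ 0.02 -0.04 -0.03]
pan [([527.0, 209.0, -1.0], 0.72)]
pan_grip [([538.0, 279.0, 68.0], 0.74), ([702.0, 256.0, 4.0], 0.33)]
pan_lip [([511.0, 127.0, 21.0], 0.96)]
w pan [([526.0, 213.0, 2.0], 0.59)]
w pan_grip []
w pan_lip [([512.0, 127.0, 21.0], 0.86)]
```

View pics/y51.png

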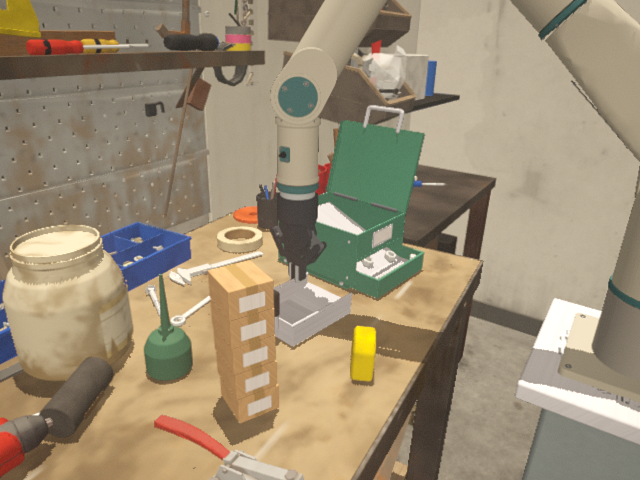

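View pics/y51w.png

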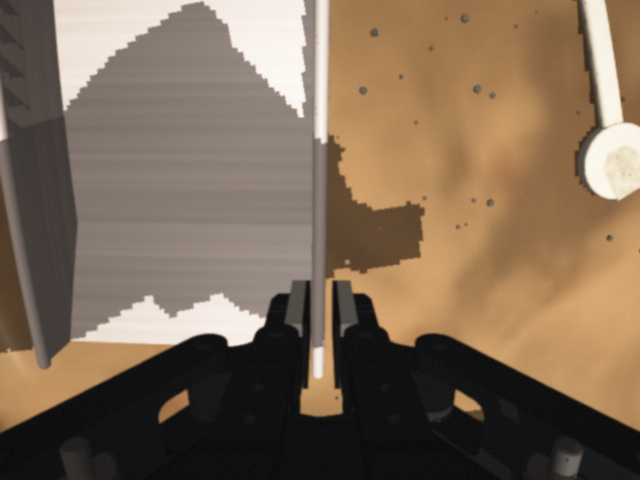

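apply_moves([
  [0,-1,0,0,0.9],
  [0,-4,0,0,1.2],
  [0,-9,0,0,2.6],
  [0,-15,0,0,2.6],
  [0,-21,0,0,2.6],
  [0,-27,-5,0,2.6],
  [0,-32,-11,0,2.6],
  [0,-36,-16,0,2.6],
  [0,-36,-17,0,2.6],
  [0,-36,-17,0,2.6],
  [0,-36,-17,0,2.6],
])

```text
clock: 73.5
eef_pos: [550.9, -21.6, 397.3]
tool_rot: [-1.57, 0.0, -0.149]
force: [0.1, -0.2, -0.3]
width: 25.7
```

```bash
python3 y.py y52; python3 - <<'E'
from h import *
p=shot('scene');q=shot('wrist')
for c in (p,q): print([(k,[(np.round(d['location']).tolist(),round(d['confidence'],2)) for d in ctrl.mark_of(c,k)][:7]) for k in ('lid_handle','hexnut_a_center')])
E
```

```text
[550.9 -21.6 397.3] 25.675284278078777 [ 0.1 -0.2 -0.3] [ 0.01  0.03 -0.01]
pan [([526.0, 207.0, -1.0], 0.86)]
pan_grip []
pan_lip []
w pan [([593.0, -48.0, -0.0], 0.54)]
w pan_grip [([529.0, -42.0, 43.0], 0.22)]
w pan_lip [([516.0, 126.0, 20.0], 0.67)]
[('lid_handle', [([579.0, -197.0, 325.0], 0.95)]), ('hexnut_a_center', [])]
[('lid_handle', [([594.0, -49.0, 1.0], 0.68)]), ('hexnut_a_center', [([537.0, -78.0, 35.0], 0.81), ([495.0, -92.0, 21.0], 0.24)])]
```

View pics/y52w.png

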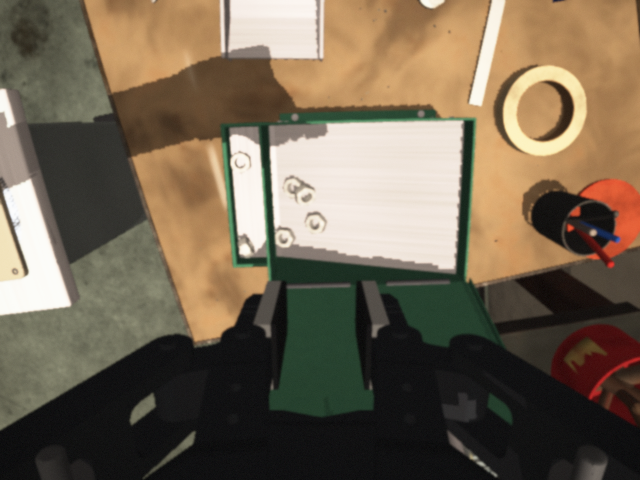

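View pics/y52.png

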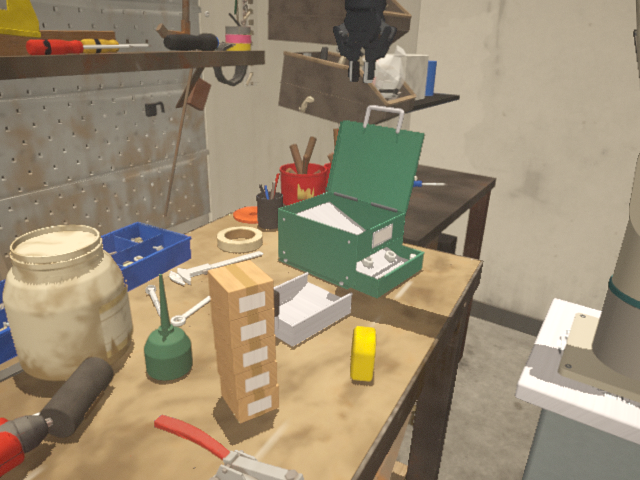

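```bash
python3 pl.py 550.9 -21.6 397.3 -.15 579 -196 397 1.46
```

```text
[np.float64(5.4), 0.0, np.float64(-16.8), -1.61] rows>=8.6 cmd-> [np.float64(579.19), np.float64(-195.78), 397.3, 1.46]
```

apply_moves([
  [0.6,0,-2,-0.18,2.6],
  [1.2,0,-4,-0.36,2.6],
  [1.8,0,-6,-0.54,2.6],
  [2.4,0,-8,-0.72,2.6],
  [3,0,-10,-0.9,2.6],
  [3.6,0,-12,-1.08,2.6],
  [4.3,0,-14,-1.26,2.6],
  [5,0,-16,-1.44,2.6],
  [5.4,0,-16.8,-1.61,2.6],
  [5.4,0,-16.8,-1.61,2.6],
  [5.4,0,-16.8,-1.61,2.6],
])

```text
clock: 75.58
eef_pos: [579.5, -196.2, 397.3]
tool_rot: [-1.571, -0.0, 1.458]
force: [0.3, -0.1, 0.1]
width: 26.1
```

```bash
python3 - <<'E'
from h import *
s=ctrl.read_state();print(s['eef_pos'],s['tool_rot'],s['qpos'].round(2))
T=pose();p=shot('wrist','w53');C=cam_world(p,T)
print([(np.round(d['location']).tolist(),round(d['confidence'],2)) for d in ctrl.mark_of(p,'lid_handle')])
save('w53r',rect(p,C,520,640,-240,-140,327,5))
E
```

```text
[ 579.47147642 -196.16908658  397.3125054 ] [-1.57059404e+00 -4.88049613e-04  1.45777965e+00] [ 0.69  0.51 -0.69  1.36  0.32  1.38  1.45]
[([576.0, -198.0, 326.0], 0.85), ([587.0, -131.0, 119.0], 0.64), ([593.0, -48.0, 120.0], 0.52)]
```

View pics/w53.png

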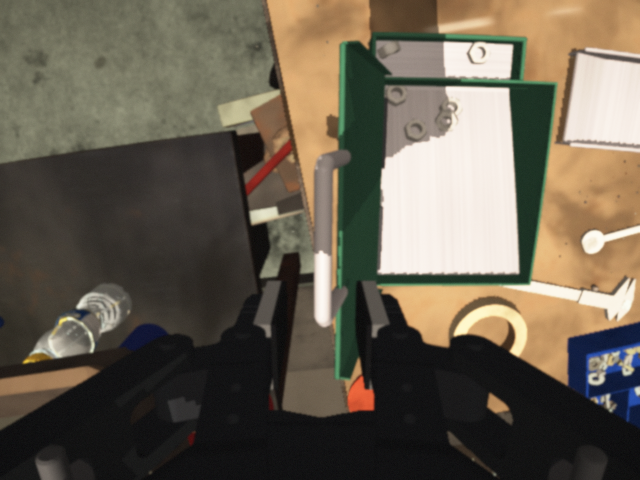

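View pics/w53r.png

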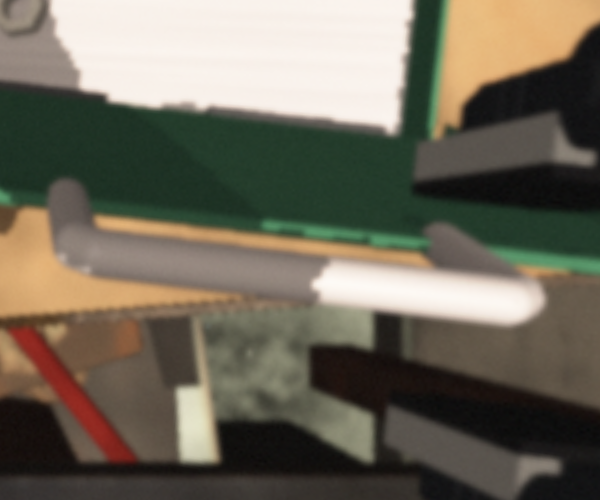

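apply_moves([
  [0.2,2,0,0,2.6],
  [0.2,5,0,0,2.6],
  [0.2,7,0,0,2.6],
  [0.2,8.4,0,0,2.6],
  [0.2,8.8,0,0,2.6],
  [0.2,8.8,0,0,0.5],
  [0.2,8.8,0,0,0.5],
  [0.2,8.8,0,0,0.5],
])

```text
clock: 76.68
eef_pos: [580.0, -194.8, 309.9]
tool_rot: [-1.572, 0.0, 1.46]
force: [-0.5, 0.6, 0.1]
width: 7.7
```

```bash
python3 - <<'E'
from h import *
s=ctrl.read_state();print(s['eef_pos'],s['tool_rot'],s['force'],s['width'])
shot('wrist','w54')
a1=1.864
for a in list(np.arange(1.864,0.0,-.125))+[0.014]: print(round(a,3), [round(21.6*(np.cos(a)-np.cos(a1)),1), round(-21.6*(np.sin(a)-np.sin(a1)),1)])
E
```

```text
[ 580.03391008 -194.79161213  309.86158683] [-1.57163177e+00  3.38350827e-05  1.45970529e+00] [-0.45756282  0.61183643  0.05352207] 7.738891584453669
1.864 [np.float64(0.0), np.float64(-0.0)]
1.739 [np.float64(2.6), np.float64(-0.6)]
1.614 [np.float64(5.3), np.float64(-0.9)]
1.489 [np.float64(8.0), np.float64(-0.8)]
1.364 [np.float64(10.7), np.float64(-0.5)]
1.239 [np.float64(13.3), np.float64(0.3)]
1.114 [np.float64(15.8), np.float64(1.3)]
0.989 [np.float64(18.1), np.float64(2.6)]
0.864 [np.float64(20.3), np.float64(4.3)]
0.739 [np.float64(22.2), np.float64(6.1)]
0.614 [np.float64(23.9), np.float64(8.2)]
0.489 [np.float64(25.3), np.float64(10.5)]
0.364 [np.float64(26.4), np.float64(13.0)]
0.239 [np.float64(27.2), np.float64(15.6)]
0.114 [np.float64(27.7), np.float64(18.2)]
0.014 [np.float64(27.8), np.float64(20.4)]
```

View pics/w54.png

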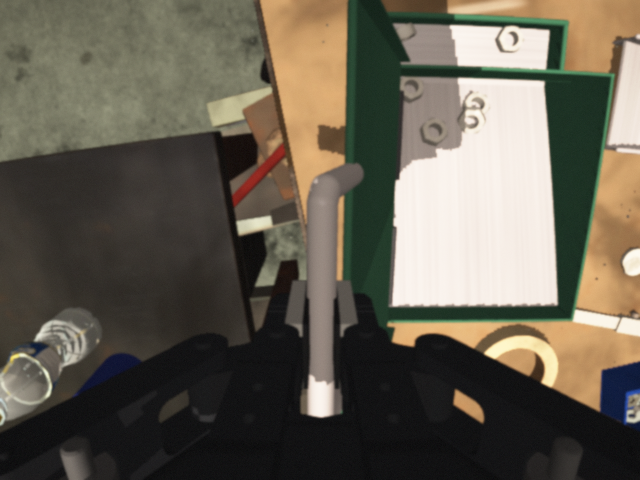

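apply_moves([
  [1.2,-0.3,0,0,0.5],
  [2.6,-0.6,0,0,0.5],
  [5.3,-0.9,0,0,0.5],
  [8,-0.8,0,0,0.5],
  [10.7,-0.5,0,0,0.5],
  [13.3,0.3,0,0,0.5],
  [15.8,1.3,0,0,0.5],
  [18.1,2.6,0,0,0.5],
  [20.3,4.3,0,0,0.5],
  [20.3,4.3,0,0,0.5],
])

```text
clock: 77.97
eef_pos: [603.9, 9.5, 265.6]
tool_rot: [-1.574, -0.002, 1.463]
force: [7.7, -1.9, -4.9]
width: 7.5
```

```bash
python3 - <<'E'
from h import *
s=ctrl.read_state();print(s['eef_pos'],s['tool_rot'],s['force'],s['width'])
shot('scene','s55')
E
```

```text
[603.9292457    9.52698012 265.57776652] [-1.57407165 -0.00180098  1.46307249] [ 7.68843347 -1.89980691 -4.88433428] 7.474928270901676
```

View pics/s55.png

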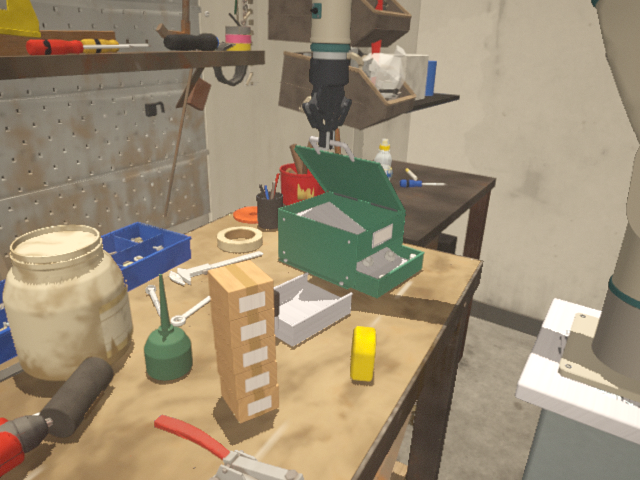

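apply_moves([
  [1,0.9,0,0,0.5],
  [1.9,1.8,0,0,0.5],
  [3.6,3.9,0,0,0.5],
  [5,6.2,0,0,0.5],
  [6.1,8.7,0,0,0.5],
  [6.9,11.3,0,0,0.5],
  [7.4,13.9,0,0,0.5],
  [7.5,15.4,0,0,0.5],
  [7.5,16.1,0,0,0.5],
  [7.5,16.4,0,0,0.5],
  [7.5,16.4,0,0,0.5],
])

```text
clock: 79.4
eef_pos: [612.6, 81.4, 109.2]
tool_rot: [-1.577, 0.003, 1.459]
force: [-7.0, -9.1, 42.6]
width: 7.4
```

```bash
python3 - <<'E'
from h import *
s=ctrl.read_state();print(s['eef_pos'],s['tool_rot'],s['force'],s['width'])
p=shot('scene','s56');print([(np.round(d['location']).tolist(),round(d['confidence'],2)) for d in ctrl.mark_of(p,'lid_handle')])
shot('wrist','w56')
E
```

```text
[612.58452707  81.38546465 109.18946945] [-1.57742985  0.00286315  1.45888746] [-6.97231675 -9.08779058 42.55893595] 7.430349287356151
[([608.0, 82.0, 123.0], 0.9)]
```

View pics/s56.png

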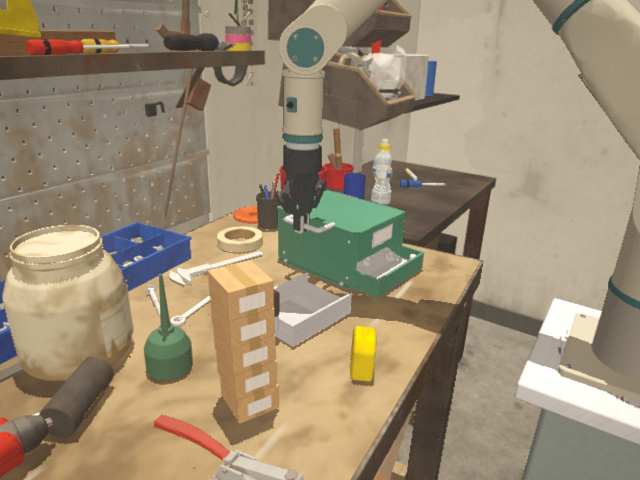

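View pics/w56.png

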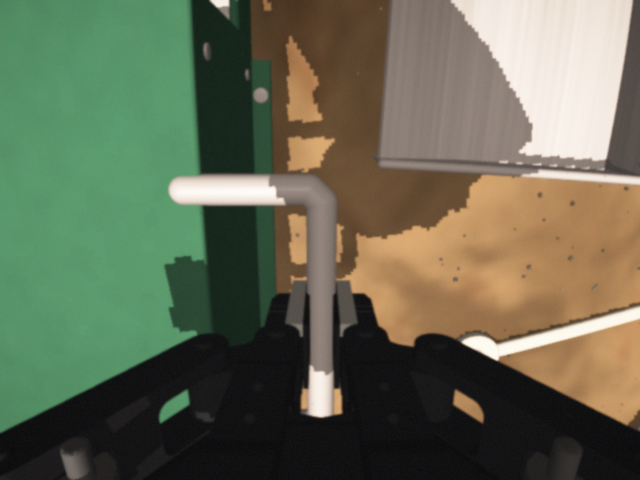

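apply_moves([
  [0,-0.4,0,0,0.5],
  [0,-0.4,0,0,2.6],
  [0,-0.4,0,0,2.6],
  [0,-0.4,0,0,2.6],
  [0,-3,0,0,2.6],
  [0,-8,0,0,2.6],
  [0,-12,0,0,2.6],
  [0,-14.6,0,0,2.6],
  [0,-14.6,0,0,2.6],
  [0,-14.6,0,0,2.6],
])

```text
clock: 80.8
eef_pos: [609.7, 81.3, 246.9]
tool_rot: [-1.569, 0.001, 1.46]
force: [-0.6, -0.4, -0.7]
width: 25.8
```

```bash
python3 - <<'E'
from h import *
s=ctrl.read_state();print(s['eef_pos'],s['tool_rot'],s['force'],s['width'])
p=shot('scene','s57');print([(np.round(d['location']).tolist(),round(d['confidence'],2)) for d in ctrl.mark_of(p,'lid_handle')])
w=shot('wrist','w57');sd=shot('side','d57')
a=cv2.imread('pics/s14.png')[180:280,270:430];b=cv2.imread('pics/s57.png')[180:280,270:430]
cv2.imwrite('pics/cmp.png',cv2.resize(np.vstack([a,b]),None,fx=3,fy=3,interpolation=cv2.INTER_CUBIC))
for q in ['carton_1_center','pan','pan_grip','pan_lip','oilcan','measure','spanner']:print(q,[(np.round(d['location']).tolist(),round(d['confidence'],2)) for c in (p,w,sd) for d in ctrl.mark_of(c,q)[:2]])
E
```

```text
[609.70166081  81.34013711 246.921007  ] [-1.56852837e+00  6.27762275e-04  1.46020645e+00] [-0.56924931 -0.43926568 -0.6696484 ] 25.810635227313437
[([613.0, 81.0, 124.0], 0.74)]
carton_1_center [([457.0, 421.0, 100.0], 0.74), ([525.0, 210.0, 0.0], 0.59), ([438.0, -101.0, 20.0], 0.69), ([460.0, 426.0, 96.0], 0.89)]
pan [([526.0, 207.0, -5.0], 0.83), ([527.0, 213.0, 0.0], 0.61), ([610.0, 81.0, 122.0], 0.27), ([528.0, 207.0, 1.0], 0.76)]
pan_grip [([538.0, 275.0, 69.0], 0.78), ([461.0, 425.0, 140.0], 0.44), ([540.0, 279.0, 70.0], 0.89), ([541.0, 276.0, 70.0], 0.64), ([452.0, 424.0, 20.0], 0.36)]
pan_lip [([513.0, 126.0, 18.0], 0.9), ([489.0, -95.0, 26.0], 0.31), ([513.0, 127.0, 20.0], 0.92), ([515.0, 129.0, 23.0], 0.56)]
oilcan [([598.0, 440.0, -4.0], 0.75), ([606.0, 441.0, 5.0], 0.74)]
measure [([364.0, 263.0, 1.0], 0.73), ([700.0, 260.0, 1.0], 0.32), ([369.0, 256.0, 1.0], 0.9)]
spanner [([701.0, 259.0, 1.0], 0.63), ([508.0, 127.0, 22.0], 0.41), ([704.0, 260.0, -1.0], 0.62)]
```

```bash
python3 - <<'E'
import cv2,numpy as np
def sh(a,b,r):
    y0,y1,x0,x1=r
    A=cv2.imread(f'pics/{a}.png',0).astype(np.float32);B=cv2.imread(f'pics/{b}.png',0).astype(np.float32)
    t=A[y0:y1,x0:x1]
    up=lambda z:cv2.resize(z,None,fx=4,fy=4,interpolation=cv2.INTER_CUBIC)
    m=cv2.matchTemplate(up(B[y0-6:y1+6,x0-6:x1+6]),up(t),cv2.TM_CCOEFF_NORMED);_,v,_,l=cv2.minMaxLoc(m)
    print(a,b,r,'score',round(v,3),'shift px',(l[0]/4-6,l[1]/4-6), 'diff',np.abs(A-B)[y0:y1,x0:x1].mean().round(1))
sh('s14','s57',(208,236,282,340))  # handle
sh('s14','s57',(190,225,340,410))  # far lid edge/front
sh('d14','d57',(225,255,318,440))  # side: lid
sh('d14','d57',(225,345,318,440))
sh('s14','s57',(260,420,205,280))  # stack
sh('s14','s57',(270,385,140,195))
sh('s14','s57',(320,385,345,380))
E
python3 - <<'E'
import sys; sys.path.insert(0,'.')
E
```

```text
s14 s57 (208, 236, 282, 340) score 0.958 shift px (-0.25, 0.0) diff 3.8
s14 s57 (190, 225, 340, 410) score 0.999 shift px (0.0, 0.0) diff 1.4
d14 d57 (225, 255, 318, 440) score 0.879 shift px (-0.25, 0.0) diff 8.6
d14 d57 (225, 345, 318, 440) score 0.937 shift px (0.0, 0.0) diff 3.6
s14 s57 (260, 420, 205, 280) score 0.779 shift px (0.0, 0.25) diff 6.5
s14 s57 (270, 385, 140, 195) score 0.999 shift px (0.0, 0.0) diff 1.3
s14 s57 (320, 385, 345, 380) score 0.526 shift px (0.0, 0.75) diff 14.0
```

```bash
python3 - <<'E'
import cv2,numpy as np
for n in ['scene0','s14','s57','side0','d57']:
    a=cv2.imread(f'pics/{n}.png').astype(int);m=(a[...,2]>120)&(a[...,1]>100)&(a[...,0]<60)
    if n[0]=='s' and n!='side0': m[:300]=0
    else: m[:230]=0;m[280:]=0;m[:,:220]=0;m[:,270:]=0
    y,x=np.where(m);print(n,len(x),x.mean().round(1),y.mean().round(1),x.min(),x.max(),y.min(),y.max())
E
```

```text
scene0 1216 362.6 353.6 350 375 326 381
s14 1214 362.6 353.4 350 375 326 381
s57 1222 362.7 353.5 350 375 326 381<stdin>:6: RuntimeWarning: Mean of empty slice.
  ret = ret.dtype.type(ret / rcount)
Traceback (most recent call last):
ValueError: zero-size array to reduction operation minimum which has no identity
```

The tape measure hasn't moved, the lid matches its shut view, and the pan stands upright. Before handing in, I'll check that the stack hasn't moved.

```bash
python3 - <<'E'
import cv2,numpy as np
def sh(a,b,r):
    y0,y1,x0,x1=r
    A=cv2.imread(f'pics/{a}.png',0);B=cv2.imread(f'pics/{b}.png',0)
    up=lambda z:cv2.resize(z,None,fx=4,fy=4,interpolation=cv2.INTER_CUBIC)
    m=cv2.matchTemplate(up(B[y0-6:y1+6,x0-6:x1+6]),up(A[y0:y1,x0:x1]),cv2.TM_CCOEFF_NORMED);_,v,_,l=cv2.minMaxLoc(m);print(r,round(v,3),(l[0]/4-6,l[1]/4-6))
sh('s14','s57',(265,415,214,268));sh('s14','s57',(285,312,225,270));sh('s14','s57',(390,418,230,275));sh('s14','s57',(262,300,208,272))
from h import *
s=ctrl.read_state();print(s['clock'],s['force'])
print(ctrl.finish_job())
E
```

```text
(265, 415, 214, 268) 0.85 (0.0, 0.25)
(285, 312, 225, 270) 0.579 (0.0, 0.5)
(390, 418, 230, 275) 0.998 (0.0, 0.0)
(262, 300, 208, 272) 0.699 (2.25, 6.0)
82.05 [0.2316267  0.2902111  0.03624162]
the job is handed in; nothing more can be done
None
```

The job is handed in at about 82 s. The four cartons are stacked on the base carton, the nuts are in the hopper, the empty pan stands upright on the bench, and the lid is shut.

**What went differently:** On the way out over the hopper rim, the empty pan slipped from the grip. It slid down beside the hopper and stood on end against it. I picked it up by a side wall, moved it clear and lowered it flat, with its origin now at about (527, 209).

**Last checks:**
- **Nuts:** all six were visible in the box and trough before I shut the lid.
- **Pan:** the networks put its underside at about 0 mm, the lip at about 21 mm and the grip at about 70 mm, so it is upright.
- **Lid:** the handle matches its original shut position to within 0.25 px in the scene view. When I pressed the lid shut, the wrist force reached about 43 N through the fingers on the handle. That is well under the 120 N wrist limit. I took it as not counting towards the 40 N limit on the arm and gripper body, but could not confirm that.
- **Oil can, tape measure and spanner:** none moved measurably. The oil can and tape measure matched in the images, and the spanner was checked by the networks' readings only.

**Checks that were weak or disagreed:**
- **Stack:** comparing the start and end views, the bottom of the stack matched at 0.998. The upper part matched poorly, at 0.58 to 0.85, and the topmost patch at 0.70 with a (2, 6) px offset. I put this down to the gripper's changed shadow.
- **No final look:** the picture limit stopped me viewing the last images. The last view I saw, just before I released the lid, showed the stack standing square.

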